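# Hang the price signs on the cheese displays

## Task

Hang every price sign lying in the sign rack on the hook of the display with the cheese of its colour, so that it hangs straight down by its slot with the marked face out, towards the robot. The signs lie too flat and close in their compartments to be picked up there: slide each one part-way out over the front edge of the rack, then take hold of the part that sticks out. Leave the displays standing and the other things on the counter where they are.

Things in the scene. Friction and masses are not known exactly. Their poses are not given: they have to be found in the camera images.
- rack: the sign rack: a fixed wooden riser 190 mm (x) by 360 mm (y), its top 60 mm above the counter. Origin under its centre; own -x is its front edge (95 mm from the centre), facing the robot, the air before it free down to the counter. On top, four compartments 68 mm wide, centres at y = -120, -40, 40, 120 mm, between battens 12 mm wide and 10 mm high; closed at the back, open at the front edge.
- sign_white: price sign with a white band: flat, stiff black board 150 mm long (own x), 56 mm wide (own y), 3 mm thick, about 60 g. Starts flat in a compartment, marked face up, slot end away from the robot. Origin at the centre of its plain underside; +z points out of the marked face (colour band, chalk strokes), +x towards the end with the hanging slot. May be absent.
- sign_white_slot (a point): centre of the white sign's hanging slot, 55 mm from the sign's centre along its +x: an opening right through the board, 18 mm (along x) by 20 mm (along y); the board ends 20 mm beyond this point
- display_white: display of the white cheese, free-standing, 0.9 kg, one piece: a board 120 x 120 x 15 mm, a small white cheese wheel (92 mm across, 56 mm high) on it and, in front of the cheese, an upright steel rod (7 mm thick, at x = -49 mm, its top at z = 225 mm) with the sign hook. Origin under the board's centre; own -x is its front, facing the robot. Its hook: see the seat.
- display_white_seat (a point): where the slot's centre of a sign hanging on the white display rests, at x = -54, z = 192 mm in the display's frame. The hook is a straight 7 mm rod, from the upright (x = -49, z = 190) 60 mm long, slanting 45 degrees up and forwards to a black ball (10 mm; x = -91, z = 232). A sign put on it slides down to the upright when let go.
- sign_orange: price sign with an orange band: flat, stiff black board 150 mm long (own x), 56 mm wide (own y), 3 mm thick, about 60 g. Starts flat in a compartment, marked face up, slot end away from the robot. Origin at the centre of its plain underside; +z points out of the marked face (colour band, chalk strokes), +x towards the end with the hanging slot. May be absent.
- sign_orange_slot (a point): centre of the orange sign's hanging slot, 55 mm from the sign's centre along its +x: an opening right through the board, 18 mm (along x) by 20 mm (along y); the board ends 20 mm beyond this point
- display_orange: display of the orange cheese, free-standing, 0.9 kg, one piece: a board 120 x 120 x 15 mm, a small orange cheese wheel (92 mm across, 56 mm high) on it and, in front of the cheese, an upright steel rod (7 mm thick, at x = -49 mm, its top at z = 225 mm) with the sign hook. Origin under the board's centre; own -x is its front, facing the robot. Its hook: see the seat.
- display_orange_seat (a point): where the slot's centre of a sign hanging on the orange display rests, at x = -54, z = 192 mm in the display's frame. The hook is a straight 7 mm rod, from the upright (x = -49, z = 190) 60 mm long, slanting 45 degrees up and forwards to a black ball (10 mm; x = -91, z = 232). A sign put on it slides down to the upright when let go.
- sign_green: price sign with a green band: flat, stiff black board 150 mm long (own x), 56 mm wide (own y), 3 mm thick, about 60 g. Starts flat in a compartment, marked face up, slot end away from the robot. Origin at the centre of its plain underside; +z points out of the marked face (colour band, chalk strokes), +x towards the end with the hanging slot. May be absent.
- sign_green_slot (a point): centre of the green sign's hanging slot, 55 mm from the sign's centre along its +x: an opening right through the board, 18 mm (along x) by 20 mm (along y); the board ends 20 mm beyond this point
- display_green: display of the green cheese, free-standing, 0.9 kg, one piece: a board 120 x 120 x 15 mm, a small green cheese wheel (92 mm across, 56 mm high) on it and, in front of the cheese, an upright steel rod (7 mm thick, at x = -49 mm, its top at z = 225 mm) with the sign hook. Origin under the board's centre; own -x is its front, facing the robot. Its hook: see the seat.
- display_green_seat (a point): where the slot's centre of a sign hanging on the green display rests, at x = -54, z = 192 mm in the display's frame. The hook is a straight 7 mm rod, from the upright (x = -49, z = 190) 60 mm long, slanting 45 degrees up and forwards to a black ball (10 mm; x = -91, z = 232). A sign put on it slides down to the upright when let go.
- sign_red: price sign with a red band: flat, stiff black board 150 mm long (own x), 56 mm wide (own y), 3 mm thick, about 60 g. Starts flat in a compartment, marked face up, slot end away from the robot. Origin at the centre of its plain underside; +z points out of the marked face (colour band, chalk strokes), +x towards the end with the hanging slot. May be absent.
- sign_red_slot (a point): centre of the red sign's hanging slot, 55 mm from the sign's centre along its +x: an opening right through the board, 18 mm (along x) by 20 mm (along y); the board ends 20 mm beyond this point
- display_red: display of the red cheese, free-standing, 0.9 kg, one piece: a board 120 x 120 x 15 mm, a small red cheese wheel (92 mm across, 56 mm high) on it and, in front of the cheese, an upright steel rod (7 mm thick, at x = -49 mm, its top at z = 225 mm) with the sign hook. Origin under the board's centre; own -x is its front, facing the robot. Its hook: see the seat.
- display_red_seat (a point): where the slot's centre of a sign hanging on the red display rests, at x = -54, z = 192 mm in the display's frame. The hook is a straight 7 mm rod, from the upright (x = -49, z = 190) 60 mm long, slanting 45 degrees up and forwards to a black ball (10 mm; x = -91, z = 232). A sign put on it slides down to the upright when let go.
- mustard_jar: small jar of mustard left of the rack, 44 mm across, 65 mm high; origin under its centre; leave it where it is
- fig_jar: small dark jar right of the rack, 44 mm across, 65 mm high; origin under its centre; leave it where it is
- juice_bottle: orange juice bottle, 190 mm high, on the left; origin under its centre; leave it where it is
- herb_oil_bottle: dark green bottle, 170 mm high, on the right; origin under its centre; leave it where it is
- tasting_bowl: white bowl 120 mm across, on the right; origin under its centre; leave it where it is
- cheese_piece: cut piece of cheese, 110 x 75 x 50 mm, on the left; origin under its centre; leave it where it is
- cheese_knife: cheese knife with a wooden handle, on the left near the robot; origin under its centre; leave it where it is
There are look-alikes about, which are no part of the job. Leave any blue or pink look-alike of the sign_white alone.

How it is judged (in metres and radians):
At the end, for the whole second after the job is handed in: Every sign that is there hangs on the hook of the display of its colour: slot centre within 30 mm of its rest point on the hook, long axis within 0.3 rad of vertical with the slot end up, marked face towards the front of the display, at rest (below 0.05 m/s); all displays upright (within 0.15 rad) (distance between sign_white_slot and display_white_seat below 0.03 m and angle between each of sign_white, sign_orange, sign_green, sign_red's own x axis and vertical below 0.3 rad and z of display_white in the frame of sign_white below -0.02 m and linear speed of each of sign_white, sign_orange, sign_green, sign_red below 0.05 m/s and distance between sign_orange_slot and display_orange_seat below 0.03 m and z of display_orange in the frame of sign_orange below -0.02 m and distance between sign_green_slot and display_green_seat below 0.03 m and z of display_green in the frame of sign_green below -0.02 m and distance between sign_red_slot and display_red_seat below 0.03 m and z of display_red in the frame of sign_red below -0.02 m and angle between each of display_white, display_orange, display_green, display_red's own z axis and vertical below 0.15 rad); the robot touches nothing.
It fails at once if a display is tipped over (angle between any of display_white, display_orange, display_green, display_red's own z axis and vertical above 0.5 rad).
It fails at once if one of the other things (jars, bottles, bowl, cheese piece, knife) is moved more than 6 cm (distance of any of mustard_jar, fig_jar, juice_bottle, herb_oil_bottle, tasting_bowl, cheese_piece, cheese_knife from where it was at the start of the episode above 0.06 m).
Of sign_white, sign_orange, sign_green, sign_red only 3 to 4 are there at a start; the rules pass over those that are not, and their reading is None.
At some moment in a run one of sign_white, sign_orange, sign_green, sign_red, display_white, display_orange, display_green, display_red may be knocked a few centimetres aside while the robot is not near it.
It also fails if it takes over 210 s, if anything falls off the work surface, if the arm or the gripper's body presses on something with over 40 N, if the wrist force passes 120 N, or if a joint passes its speed limit or range.

## Robot

A 6-joint arm with a two-finger parallel gripper is mounted at the origin on the work surface. World frame = base frame: x ahead of the robot, y to its left, z up, the work surface at z = 0. Lengths are in m, angles in degrees, forces in N, time in s.
With the tool pointing down it reaches from about 0.4 to 0.825 m from the base axis. Payload 7 kg.
Tool frame: the origin (TCP) lies at the very end of the fingers, on their centre line; the grasp point (between the pads) lies 19 mm behind it; x points along the fingers, z is the direction in which the jaws open and shut, and the axes are right-handed (so a half turn about x gives the same grasp; the last joint's range is limited). The gripper opens to 88 mm and grips with 3 to 60 N. Pads are 19 mm wide; open, the fingers measure 130 mm over their backs; the gripper's body (78 mm by 193 mm) begins 47 mm behind the grasp point.
Start: joints at [-60.098, 20.546, 0.682, 0, -70.136, -16.507], TCP at [0.156, -0.657, 0.227] pointing down, gripper open.
Joint ranges: [-176.03, 176.03], [-82.01, 121.73], [-58.28, 71.71], [-173.87, 95.51], [-174.79, -0.11], [-173.66, 173.66]. Speed limits (degrees/s): [136.94, 136.94, 172.46, 180, 180, 180].

## Interface

Orientations are given as [roll, pitch, yaw] about the fixed x, y, z axes, in that order (R = Rz(yaw) Ry(pitch) Rx(roll)).
In Python, from plant import sensors, cams, workorder gives the robot as it stands. The module is installed in compiled form; this text tells all that it offers.
- The arm moves only by the shell command python3 -m handwheel 'ROWS' [OPENING] [FORCE]. ROWS is JSON, one flat list of numbers, 4 for each row, row after row: the shift along the tool's x, y, z in cm, then the turn about the tool's x in degrees. A call has exactly 10 rows; each row is the pose to reach, as a shift and turn from the pose commanded when the call began, along the tool's axes at that moment; what a row does not reach only later rows make up. A row lasts 1/8 s, in which the tool goes at most 62.5 mm and 10.7 degrees, less where a joint would pass 70% of its speed; a pose out of reach is approached as far as the arm can. A call with a gripper value outside its range is refused whole. OPENING is the finger opening in cm, from 0 to 8.76, set as the call begins (- or left out, the last holds). The fingers move at their own pace and stop on an object; FORCE is the grip in N (left out, the last holds). Time passes only in rows, so rows that repeat a pose let the fingers close, or fill a call up. It gives the time, the measured TCP pose, the force and the opening at its end, in the units of the state.
- sensors.get_state(): the state, without advancing time (a new reading comes with each control period).
- cams.capture(name): name is "side" or "top" or "wrist"; returns a dict with "image" (400x640x3 uint8, red, green, blue), "fov_y" (degrees; the focal length in pixels is half the picture's height over the tangent of half this angle, whatever the lens; pixels are square), "cx", "cy" (the principal point, pixels), "xyz" and "rotation" of the camera in the world. Camera axes: x right, y down, z forward; pixel columns grow to the right and rows downward; lengths in m; the calibration is good to about 2 mm. A picture is of the moment at which its call begins. There is no depth.
- workorder.close_job(): hands the job in, once; it reports no verdict.
The state is a dict: "time_s": time; "joints": joint angles; "qd": joint speeds; "joint_torque": joint torques, N m; "tcp_pos": TCP position; "eef_rot": TCP orientation; "contact_force": force on the tool from outside, world axes, zero at the start; "moment": the same for the moment, N m; "gripper_width": finger opening in m.
Only numpy, scipy, OpenCV 4.12 (cv2) and the standard library are available. Lean on these libraries where they do the work, as an engineer would, in place of code of your own. Each camera call takes 0.05 s, during which the arm holds its last target.

## Working session

There is one attempt and no reset: what is moved stays moved. The work goes in short steps, Python scripts to look and compute and a shell command to move; the robot and the scene stay as the last step left them, time stands still between calls to the robot, and variables do not carry over. Pictures are saved under pics/ and viewed, and the job is handed in when it is done.

```bash
mkdir -p pics; ls
python3 - <<'E'
from plant import sensors,cams
import cv2
print(sensors.get_state())
for n in ["side","top","wrist"]:
    c=cams.capture(n); cv2.imwrite(f"pics/{n}0.png",c["image"][:,:,::-1])
    print(n,c["fov_y"],c["cx"],c["cy"],c["xyz"],c["rotation"])
E
```

```text
pics
{'time_s': 0.0, 'joints': array([-6.00980878e+01,  2.05917299e+01,  6.33862738e-01, -1.83729564e-02,
       -7.01361114e+01, -1.65063992e+01]), 'qd': array([ 0.0588056 , -0.06545492, -0.0013273 , -0.03306707, -0.02452671,
       -0.01788517]), 'joint_torque': array([ 4.10204939e-04, -5.82716310e+01,  2.93055224e+01,  6.99775949e+00,
        6.83968668e-03, -1.55963507e-04]), 'tcp_pos': array([ 0.15622375, -0.65617312,  0.22562553]), 'eef_rot': array([  6.09396493,  89.90444692, 109.48322093]), 'contact_force': array([-0.57742434,  0.64595861, -0.47327899]), 'moment': array([-0.02501501,  0.00698983,  0.04308525]), 'gripper_width': 0.08734814729608154}
side 51.97967606129629 318.60165380359194 199.55373887694924 [-0.17203174  0.66877316  0.74588175] [-124.0748345    -1.15335805 -135.92489513]
top 44.33755096413665 325.94342544834353 192.3835985328641 [0.31652652 0.00996386 1.38334249] [-1.72356671e+02 -3.55194651e-02 -8.99757111e+01]
wrist 68.0727322059647 320.30736779645474 201.4585491202076 [ 0.0762056  -0.67555959  0.38287246] [ 1.62419490e+02 -1.19234924e-01  1.03354847e+02]
```

View pics/top0.png

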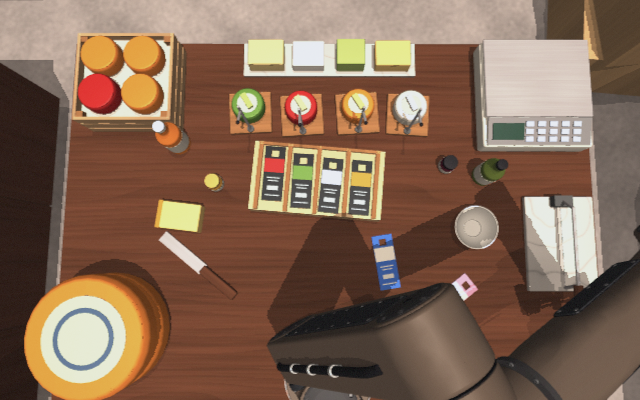

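View pics/side0.png

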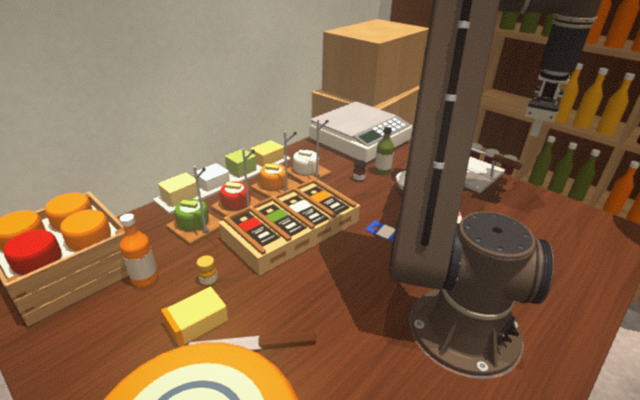

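View pics/wrist0.png

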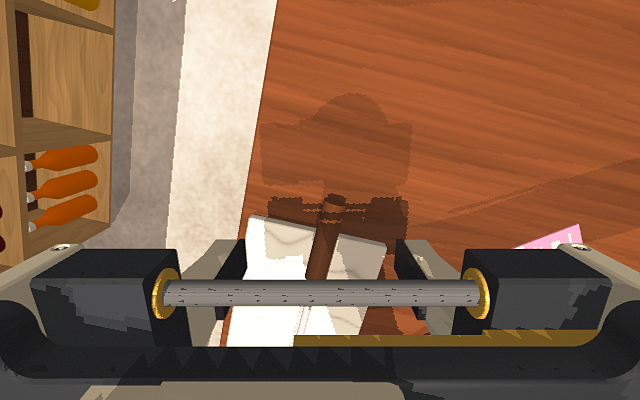

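```bash
cat > h.py <<'E'
import numpy as np,cv2
from scipy.spatial.transform import Rotation as R
def cam(c):
    f=200/np.tan(np.radians(c["fov_y"]/2)); return f,R.from_euler("xyz",c["rotation"],degrees=True).as_matrix(),np.array(c["xyz"])
def ray(c,uv,z):
    f,M,p=cam(c); uv=np.atleast_2d(np.float64(uv))
    d=np.c_[(uv[:,0]-c["cx"])/f,(uv[:,1]-c["cy"])/f,np.ones(len(uv))]@M.T
    return p+d*((z-p[2])/d[:,2])[:,None]
def proj(c,P):
    f,M,p=cam(c); q=(np.atleast_2d(P)-p)@M
    return np.c_[q[:,0]/q[:,2]*f+c["cx"],q[:,1]/q[:,2]*f+c["cy"]]
def tri(c1,u1,c2,u2):
    A=[];b=[]
    for c,u in((c1,u1),(c2,u2)):
        p=cam(c)[2]; d=ray(c,u,0)[0]-p; d/=np.linalg.norm(d); Q=np.eye(3)-np.outer(d,d); A.append(Q); b.append(Q@p)
    return np.linalg.lstsq(np.vstack(A),np.hstack(b),rcond=None)[0]
def save(c,n,box=None,s=1):
    im=c["image"][:,:,::-1]
    if box: x0,y0,x1,y1=box; im=im[y0:y1,x0:x1]
    cv2.imwrite(f"pics/{n}.png",cv2.resize(im,None,fx=s,fy=s,interpolation=cv2.INTER_CUBIC))
E
python3 - <<'E'
from h import *
from plant import cams
c=cams.capture("top"); save(c,"top1",(225,80,435,230),3.8)
print(proj(c,[[0.6,0,0.06],[0.7,0.1,0.23]]))
c=cams.capture("side"); save(c,"side1",(150,110,370,270),3.6)
E
```

```text
[[329.31337586 154.20918585]
 [288.7043014   99.187595  ]]
```

View pics/top1.png

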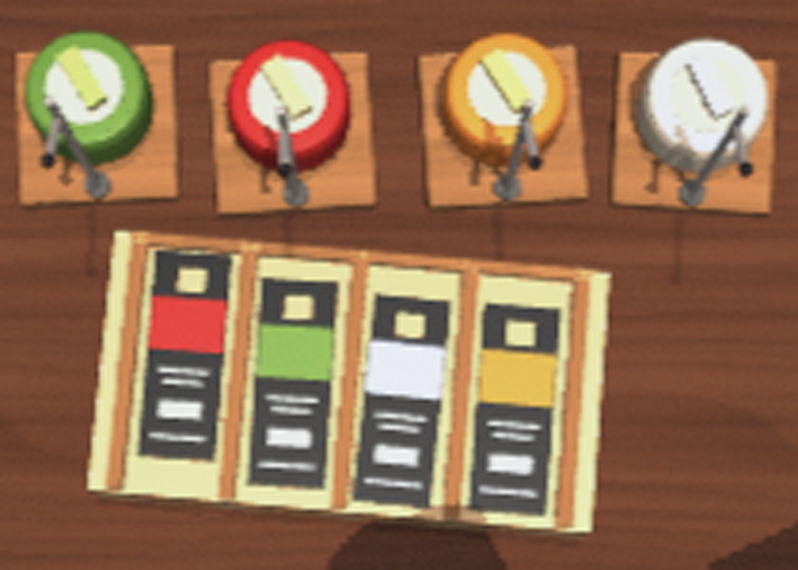

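View pics/side1.png

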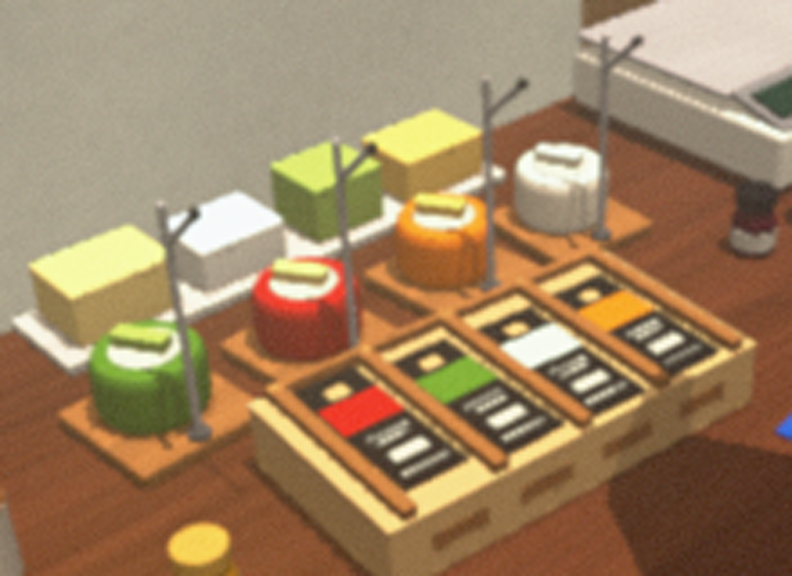

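Run:
```python
from h import *
from plant import cams
c=cams.capture("top"); s=cams.capture("side")
t=lambda u,v:((u+.5)/3.8-.5+225,(v+.5)/3.8-.5+80)
sd=lambda u,v:((u+.5)/3.6-.5+150,(v+.5)/3.6-.5+110)
B=dict(green=((48,160),(194,215)),red=((285,170),(373,150)),orange=((535,160),(522,84)),white=((747,170),(637,42)))
base=dict(green=((98,186),(200,433)),red=((294,190),(353,347)),orange=((508,188),(489,283)),white=((692,188),(602,235)))
for k in B:
    b=tri(c,t(*B[k][0]),s,sd(*B[k][1])); f=tri(c,t(*base[k][0]),s,sd(*base[k][1]))
    bt=ray(c,t(*B[k][0]),0.232)[0]; ft=ray(c,t(*base[k][0]),0.017)[0]; bs=ray(s,sd(*B[k][1]),0.232)[0]
    print(k,"ball tri",b.round(4),"top",bt.round(4)[:2],"side",bs.round(4)[:2],"foot tri",f.round(4),"top",ft.round(4)[:2])
im=c["image"]; hsv=cv2.cvtColor(im,cv2.COLOR_RGB2HSV)
m=((hsv[...,2]<95)).astype(np.uint8)
m=((im.max(2)<95)&((im.max(2).astype(int)-im.min(2))<22)).astype(np.uint8)
S=dict(red=(273,172),green=(302,180),white=(330,185),orange=(360,188))
for k,(u,v) in S.items():
    roi=np.zeros_like(m); roi[v-35:v+35,u-15:u+15]=1
    pts=np.argwhere((m&roi)>0)[:,::-1].astype(np.float32)
    r=cv2.minAreaRect(pts); bx=cv2.boxPoints(r)
    P=ray(c,bx,0.063); ctr=P.mean(0); e=[P[1]-P[0],P[2]-P[1]]; L=max(e,key=np.linalg.norm); L=L*np.sign(L[0])
    print(k,ctr.round(4),[np.linalg.norm(x).round(4) for x in e],"yaw",np.degrees(np.arctan2(L[1],L[0])).round(2))
# rack front corners
for nm,p in dict(fl=(88,490),fr=(592,533),bl=(117,231),br=(610,272)).items(): print(nm,ray(c,t(*p),0.06 if nm[0]=='f' else .065)[0].round(4))
```

```text
green ball tri [0.6432 0.2235 0.2309] top [0.6429 0.2234] side [0.6414 0.2244] foot tri [0.6838 0.2252 0.0175] top [0.6838 0.2251]
red ball tri [0.6369 0.0727 0.2296] top [0.6365 0.0728] side [0.6327 0.0753] foot tri [0.6776 0.0775 0.0309] top [0.6808 0.0777]
orange ball tri [ 0.6432 -0.0862  0.2306] top [ 0.6431 -0.0859] side [ 0.6407 -0.0844] foot tri [ 0.6827 -0.0817  0.0214] top [ 0.6824 -0.0833]
white ball tri [ 0.6382 -0.2203  0.2292] top [ 0.6367 -0.2204] side [ 0.6346 -0.215 ] foot tri [ 0.6818 -0.2231  0.0149] top [ 0.6825 -0.2217]
red [0.5478 0.153  0.063 ] [np.float64(0.1477), np.float64(0.0535)] yaw -3.71
green [0.5275 0.0754 0.063 ] [np.float64(0.1466), np.float64(0.0529)] yaw -2.78
white [ 0.5149 -0.003   0.063 ] [np.float64(0.1467), np.float64(0.0528)] yaw -6.0
orange [ 0.5089 -0.0832  0.063 ] [np.float64(0.1466), np.float64(0.0535)] yaw -4.12
fl [0.4498 0.2208 0.06  ]
fr [ 0.4192 -0.1379  0.06  ]
bl [0.6375 0.2031 0.065 ]
br [ 0.6074 -0.153   0.065 ]
```

```bash
cat >> h.py <<'E'
def tool():
    from plant import sensors
    s=sensors.get_state(); M=R.from_euler("xyz",s["eef_rot"],degrees=True).as_matrix(); return s,M,np.array(s["tcp_pos"])
def rel(target,M,p):  # shift in tool axes, cm
    return ((np.array(target)-p)@M*100).round(2)
def turn_to(deg,M): # turn about tool x so that tool y axis world heading = deg
    h=np.degrees(np.arctan2(M[1,1],M[0,1])); return h,((h-deg)+180)%360-180
E
python3 - <<'E'
from h import *
s,M,p=tool(); print(M.round(3)); print(rel([0.5,-0.2,0.3],M,p))
print(rel([0.53,0.15,0.25],M,p),turn_to(0,M),turn_to(180,M))
E
```

```text
[[-0.    -0.973 -0.232]
 [ 0.    -0.232  0.973]
 [-1.     0.     0.   ]]
[ -7.35 -44.    36.45]
[ -2.34 -55.03  69.81] (np.float64(-166.60455706017538), np.float64(-166.60455706017538)) (np.float64(-166.60455706017538), np.float64(13.395442939824648))
```

```bash
python3 -m handwheel '[0,-56.6,69.7,18.3, 0,-56.6,69.7,18.3, 0,-56.6,69.7,18.3, 0,-56.6,69.7,18.3, 0,-56.6,69.7,18.3, 0,-56.6,69.7,18.3, 0,-56.6,69.7,18.3, 0,-56.6,69.7,18.3, 0,-56.6,69.7,18.3, 0,-56.6,69.7,18.3]' 0 40
python3 - <<'E'
from h import *
s,M,p=tool(); print(p,s["joints"],s["contact_force"]); print(rel([0.545,0.153,0.12],M,p),turn_to(175.1,M))
E
```

```text
time_s: 1.6
tcp_pos: [0.4278, -0.0913, 0.2272]
eef_rot: [-74.9, 89.9, 10.2]
contact_force: [1.6, -1.2, -0.6]
gripper_width: 0.0008
[ 0.4277984  -0.09125102  0.22716959] [ 1.39716959e+01 -2.69817003e+00 -2.75097900e+01  6.70163921e-03
 -6.50952326e+01 -1.08851214e+02] [ 1.56109151 -1.16327561 -0.62888392]
[10.74 -9.58 25.33] (np.float64(175.12327972298345), np.float64(0.02327972298346026))
```

```bash
python3 -m handwheel '[0,-9.6,25.3,0, 0,-9.6,25.3,0, 0,-9.6,25.3,0, 0,-9.6,25.3,0, 5,-9.6,25.3,0, 10.7,-9.6,25.3,0, 10.7,-9.6,25.3,0, 12,-9.6,25.3,0, 13,-9.6,25.3,0, 13,-9.6,25.3,0]'
python3 - <<'E'
from h import *
from plant import cams
s,M,p=tool(); print(p,s["contact_force"]); print(rel([0.545,0.153,0.064],M,p),turn_to(175.1,M))
save(cams.capture("side"),"s2",(150,80,370,270),3.2)
E
```

```text
time_s: 2.85
tcp_pos: [0.5446, 0.1503, 0.0971]
eef_rot: [-49.3, 90.0, 35.7]
contact_force: [-0.0, 0.5, 0.1]
gripper_width: 0.0004
[0.54464027 0.15030856 0.09707305] [-0.02566252  0.51307215  0.09296589]
[ 3.31 -0.01  0.27] (np.float64(175.06863491110775), np.float64(-0.031365088892243875))
```

View pics/s2.png

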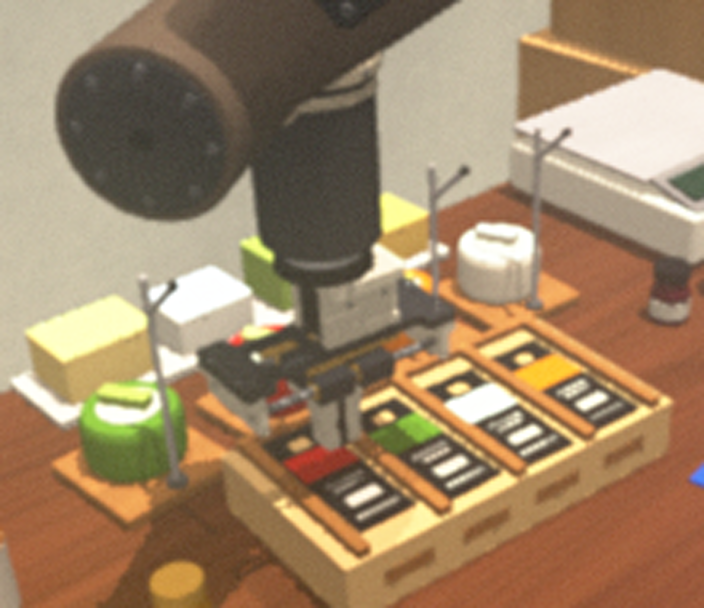

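```bash
python3 -m handwheel '[2,0,0.2,0, 3.0,0,0.2,0, 3.1,0,0.2,0, 3.2,0,0.2,0, 3.3,0,0.2,0, 3.4,0,0.2,0, 3.5,0,0.2,0, 3.6,0,0.2,0, 3.6,0,0.2,0, 3.6,0,0.2,0]'
```

```text
time_s: 4.15
tcp_pos: [0.545, 0.1526, 0.0632]
eef_rot: [-72.7, 89.9, 12.5]
contact_force: [-8.0, -1.0, 21.9]
gripper_width: 0.0003
```

```bash
python3 -m handwheel '[0,0.5,0,0, 0,1.4,0,0, 0,2.4,0,0, 0,3.4,0,0, 0,4.4,0,0, 0,5.4,0,0, 0,6.4,0,0, 0,7.4,0,0, 0,8.0,0,0, 0,8.0,0,0]'
python3 - <<'E'
from h import *
from plant import cams
save(cams.capture("side"),"s3",(150,80,370,270),3.2)
save(cams.capture("top"),"t3",(225,80,435,230),3.8)
E
```

```text
time_s: 5.4
tcp_pos: [0.4681, 0.1616, 0.0633]
eef_rot: [-54.6, 89.5, 30.6]
contact_force: [1.9, 0.8, 13.7]
gripper_width: 0.0001
```

View pics/s3.png

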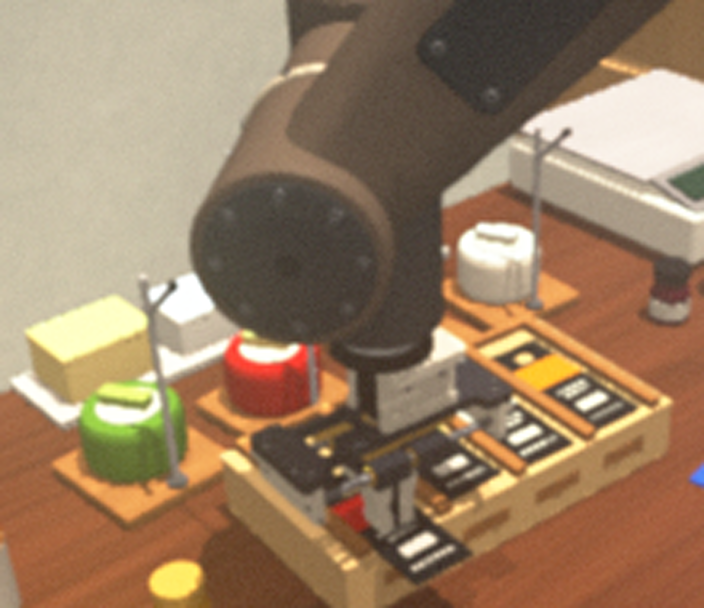

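View pics/t3.png

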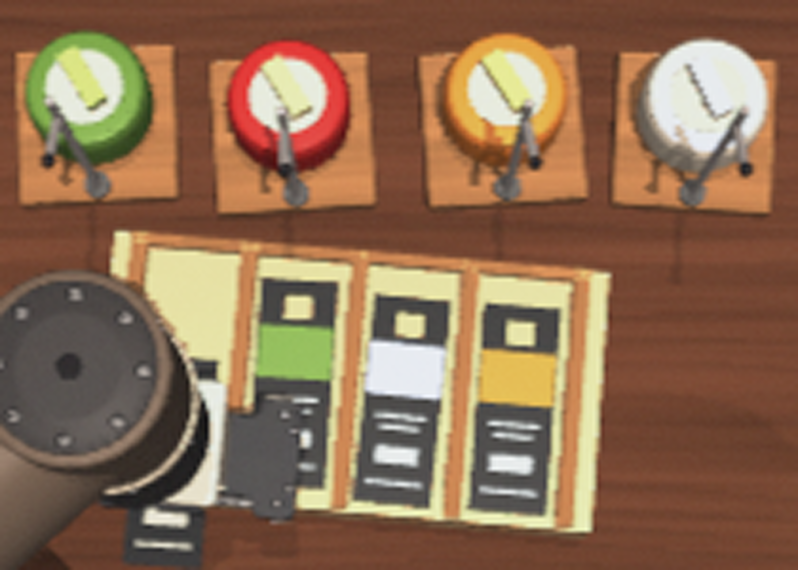

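```bash
python3 -m handwheel '[-3,0,0,0, -5,-1,-2,0, -5,-6.1,-8,0, -5,-6.1,-14,0, -5,-6.1,-16,0, -5,-6.1,-16,0, -2.5,-6.1,-16,0, -1,-6.1,-16,0, -1,-6.1,-16,0, -1,-6.1,-16,0]'
python3 - <<'E'
from h import *
s,M,p=tool(); print(p,s["contact_force"]); print(rel([0.515,-.003,0.064],M,p),turn_to(175.1,M))
E
```

```text
time_s: 6.75
tcp_pos: [0.5125, -0.0048, 0.071]
eef_rot: [-96.0, 90.0, -10.8]
contact_force: [-0.1, 0.6, 0.2]
gripper_width: 0.0005
[ 0.51249834 -0.0048324   0.07102365] [-0.11131456  0.64535836  0.23044446]
[ 0.7  -0.23  0.2 ] (np.float64(175.14751059232213), np.float64(0.04751059232214061))
```

```bash
python3 -m handwheel '[0.6,0,0,0, 0.9,0,0,0, 1.0,0,0,0, 1.0,0,0,0, 1.0,1.0,0,0, 1.0,2.0,0,0, 1.0,3.0,0,0, 1.0,4.0,0,0, 1.0,5.0,0,0, 1.0,5.6,0,0]'; python3 -m handwheel '[0,0,0,0, -4,0,0,0, -10,0,0,0, -14,-3,0,-10, -14,-6,0,-20, -14,-6,0,-30, -14,-6,0,-40, -14,-6,0,-50, -14,-6,0,-60, -14,-6,0,-70]'
python3 - <<'E'
from h import *
from plant import cams
s,M,p=tool(); print(p,s["joints"])
save(cams.capture("side"),"s4",(150,80,370,270),3.2)
save(cams.capture("top"),"t4",(225,80,435,230),3.8)
E
```

```text
time_s: 8.0
tcp_pos: [0.4611, 0.0011, 0.0633]
eef_rot: [-71.7, 89.4, 13.6]
contact_force: [6.9, -1.0, 10.5]
gripper_width: 0.0005
time_s: 9.25
tcp_pos: [0.516, -0.0056, 0.2005]
eef_rot: [-92.8, 90.0, 62.6]
contact_force: [-0.2, -0.1, 0.4]
gripper_width: 0.0007
[ 0.51595872 -0.00564939  0.20053644] [ 2.11893628e+01  6.65500818e+00 -2.13593261e+01 -6.61312950e-03
 -6.19790445e+01 -4.57667831e+01]
```

View pics/s4.png

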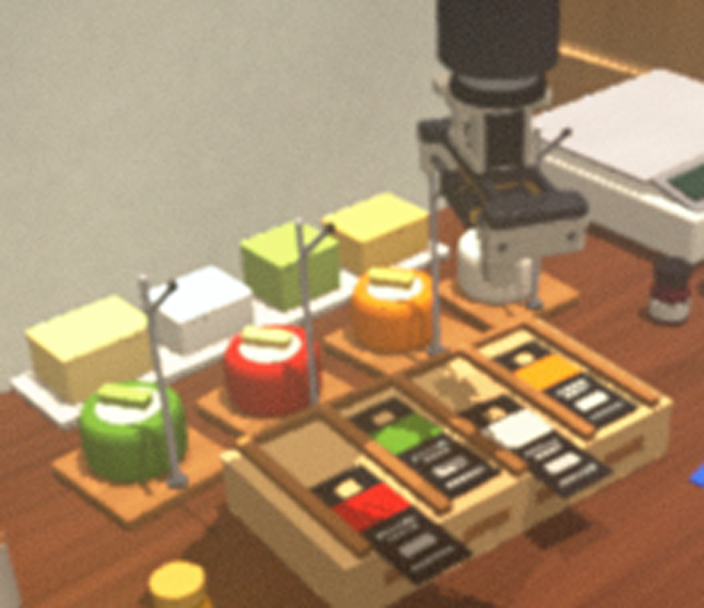

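View pics/t4.png

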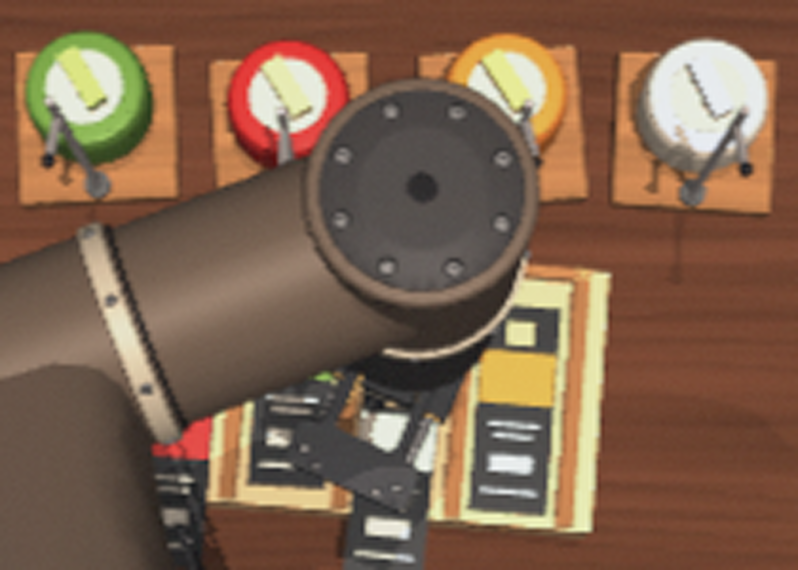

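Run:
```python
from h import *
s,M,p=tool(); print(rel([0.41,0.0,0.20],M,p),turn_to(-4.9,M))
```

```text
[0.06 3.93 9.86] (np.float64(-114.7888567093421), np.float64(-109.8888567093421))
```

```bash
python3 -m handwheel '[0,1,2,-10, 0,2,5,-20, 0,3,8,-30, 0,3.9,9.9,-40, 0,3.9,9.9,-50, 0,3.9,9.9,-60, 0,3.9,9.9,-70, 0,3.9,9.9,-80, 0,3.9,9.9,-90, 0,3.9,9.9,-100]' 7.4
python3 - <<'E'
from h import *
from plant import cams
s,M,p=tool(); print(p,s["joints"],turn_to(-4.9,M))
c=cams.capture("wrist");save(c,"w5")
E
```

```text
time_s: 10.6
tcp_pos: [0.4098, 0.0007, 0.2006]
eef_rot: [146.7, 90.0, 41.9]
contact_force: [0.7, 0.3, 1.3]
gripper_width: 0.074
[0.409762   0.00068263 0.20060681] [ 2.80009384e+01 -4.39182192e+00 -3.27178833e+01 -4.33792271e-03
 -6.16585013e+01  4.71493428e+01] (np.float64(-14.851778635309767), np.float64(-9.951778635309779))
```

View pics/w5.png

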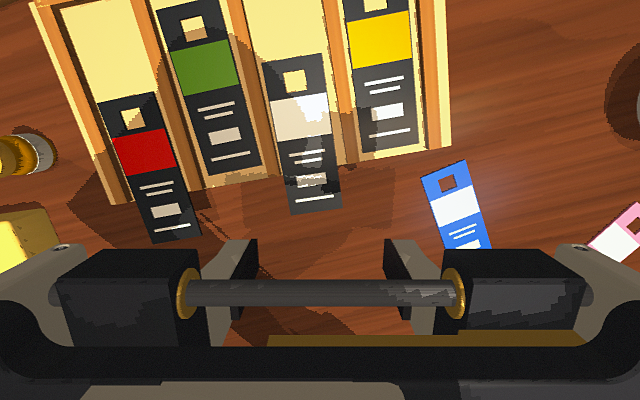

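```bash
cat > w.py <<'E'
from h import *
from plant import cams
import sys
E
python3 - <<'E'
from h import *
from plant import cams
c=cams.capture("wrist")
for k,q in dict(white=[(263,61),(323,54),(341,208),(291,214),(294,80)],red=[(97,105),(147,92),(201,233),(149,243),(133,119)]).items():
    print(k,ray(c,q,0.063)[:,:2].round(4).tolist())
print(ray(c,[(106,206),(190,190),(269,177),(338,163),(450,146)],0.06)[:,:2].round(4))
E
```

```text
white [[0.5413, 0.0208], [0.5333, -0.0334], [0.3863, -0.0156], [0.3929, 0.0372], [0.5189, -0.0021]]
red [[0.5441, 0.1847], [0.543, 0.134], [0.3961, 0.1375], [0.3991, 0.197], [0.5238, 0.1572]]
[[ 0.4494  0.2254]
 [ 0.4437  0.1324]
 [ 0.4365  0.0484]
 [ 0.433  -0.0236]
 [ 0.4219 -0.1356]]
```

Run:
```python
from h import *
s,M,p=tool(); print(p,rel([0.411,0.0083,0.0425],M,p),turn_to(-6.6,M))
```

```text
[0.4097676  0.00066534 0.20059986] [15.81 -0.08 -0.77] (np.float64(-15.008767166475794), np.float64(-8.408767166475798))
```

```bash
python3 -m handwheel '[1,-0.1,-0.8,-8.4, 6,-0.1,-0.8,-8.4, 10,-0.1,-0.8,-8.4, 12,-0.1,-0.8,-8.4, 14,-0.1,-0.8,-8.4, 15,-0.1,-0.8,-8.4, 15.8,-0.1,-0.8,-8.4, 15.8,-0.1,-0.8,-8.4, 15.8,-0.1,-0.8,-8.4, 15.8,-0.1,-0.8,-8.4]' ; python3 -m handwheel '[0,0,0,0,0,0,0,0,0,0,0,0,0,0,0,0,0,0,0,0,0,0,0,0,0,0,0,0,0,0,0,0,0,0,0,0,0,0,0,0]' 5 40
python3 - <<'E'
from h import *
from plant import cams
s,M,p=tool(); print(p,s["contact_force"],s["gripper_width"],turn_to(-4.9,M))
c=cams.capture("wrist");save(c,"w6")
E
```

```text
time_s: 11.95
tcp_pos: [0.4113, 0.0088, 0.0431]
eef_rot: [124.2, 89.9, 27.7]
contact_force: [-1.0, -0.2, 0.4]
gripper_width: 0.0741
time_s: 13.2
tcp_pos: [0.411, 0.0087, 0.0426]
eef_rot: [109.5, 90.0, 12.9]
contact_force: [0.2, -0.3, 1.8]
gripper_width: 0.0543
[0.41095842 0.00867162 0.04257617] [ 0.19156742 -0.30429212  1.77369981] 0.05433600596743637 (np.float64(-6.5027360667954435), np.float64(-1.602736066795444))
```

View pics/w6.png

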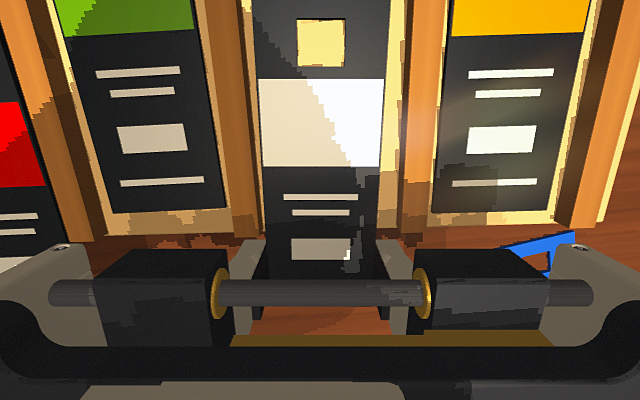

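Run:
```python
from h import *
from plant import cams
c=cams.capture("wrist"); s,M,p=tool()
q=ray(c,[(297,19),(344,19),(345,67),(298,66)],.063); print(q[:,:2].round(4)); m=q.mean(0); print(m, "tool axes cm",rel(m,M,p))
```

```text
[[ 0.5276  0.0049]
 [ 0.5254 -0.0141]
 [ 0.5076 -0.0129]
 [ 0.5103  0.0068]]
[ 0.51773797 -0.00381784  0.063     ] tool axes cm [-2.04 10.75  0.03]
```

```bash
python3 -m handwheel '[-2,0,0,0, -6,0,0,0, -11,0,0,0, -16,0,0,0, -20.3,0,0,0, -20.3,2,3,-1.5, -20.3,5,7,-3, -20.3,8,12,-4.5, -20.3,11,17,-4.5, -20.3,13,20,-4.5]'; python3 -m handwheel '[0,1.2,1,0,0,1.2,1,0,0,1.2,1,0,0,1.2,1,0,0,1.2,1,0,0,1.2,1,0,0,1.2,1,0,0,1.2,1,0,0,1.2,1,0,0,1.2,1,0]'
python3 - <<'E'
from h import *
from plant import cams
s,M,p=tool(); print(p,s["contact_force"],s["gripper_width"],turn_to(-2,M))
c=cams.capture("wrist");save(c,"w7")
c=cams.capture("side");save(c,"s7")
c=cams.capture("top");save(c,"t7")
E
```

```text
time_s: 14.55
tcp_pos: [0.5177, -0.207, 0.2446]
eef_rot: [-98.2, 89.9, 169.7]
contact_force: [1.5, 1.3, -1.5]
gripper_width: 0.0549
time_s: 15.8
tcp_pos: [0.5291, -0.2152, 0.2455]
eef_rot: [-115.9, 90.0, 152.1]
contact_force: [-0.0, -0.5, -0.6]
gripper_width: 0.0546
[ 0.52906966 -0.21521498  0.24551587] [-0.00905071 -0.50013466 -0.5886699 ] 0.05461020047076979 (np.float64(-2.0099126277526276), np.float64(-0.009912627752640901))
```

View pics/w7.png

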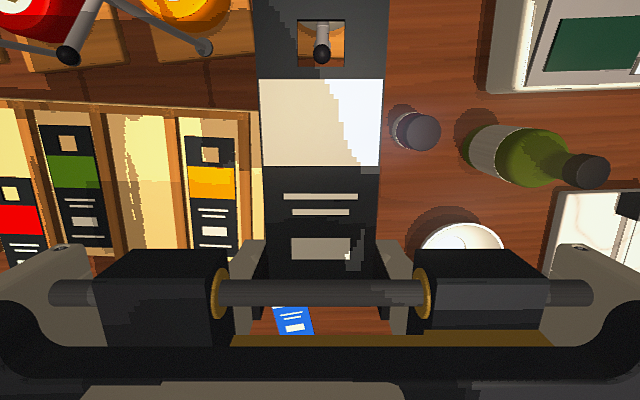

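View pics/s7.png

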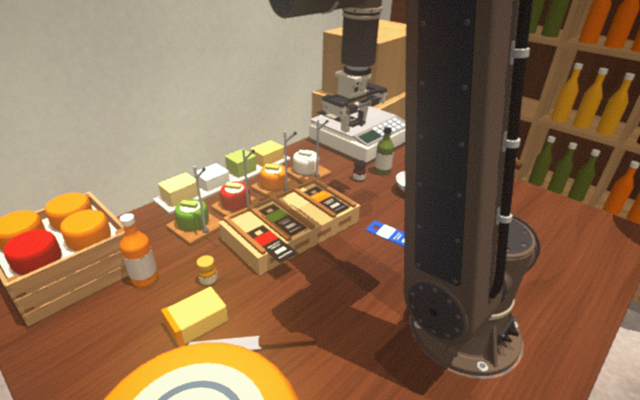

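View pics/t7.png

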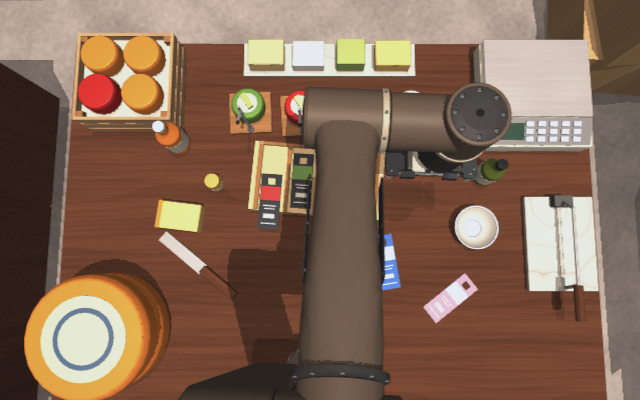

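```bash
cat > ball.py <<'E'
import sys
from h import *
from plant import cams
c=cams.capture("wrist"); s,M,p=tool()
a=list(map(float,sys.argv[1:]))
b=ray(c,[a[:2]],.232)[0]; sl=p+M@np.array([-.0204,float(a[2])/100,0])
print("tcp",p.round(4),"ball",b.round(4),"slot",sl.round(4),"move cm to put slot on ball (tool)",rel(b,M,sl))
E
python3 ball.py 321 53 10.75
```

```text
tcp [ 0.5291 -0.2152  0.2456] ball [ 0.6382 -0.2194  0.232 ] slot [ 0.6365 -0.219   0.266 ] move cm to put slot on ball (tool) [3.4  0.17 0.04]
```

```bash
python3 -m handwheel '[0.5,0.2,0,0, 1.5,0.2,0,0, 2.5,0.2,0,0, 3.4,0.2,0,0, 3.8,0.6,0,0, 4.2,1.0,0,0, 4.6,1.4,0,0, 4.9,1.7,0,0, 4.9,1.7,0,0, 4.9,1.7,0,0]'
python3 - <<'E'
from h import *
from plant import cams
c=cams.capture("wrist");save(c,"w8",(200,0,440,200),3)
c=cams.capture("side");save(c,"s8",(260,60,440,220),3.6)
E
```

```text
time_s: 17.25
tcp_pos: [0.5461, -0.2158, 0.1967]
eef_rot: [66.8, 90.0, -25.2]
contact_force: [0.3, -0.2, -0.6]
gripper_width: 0.0543
```

View pics/w8.png

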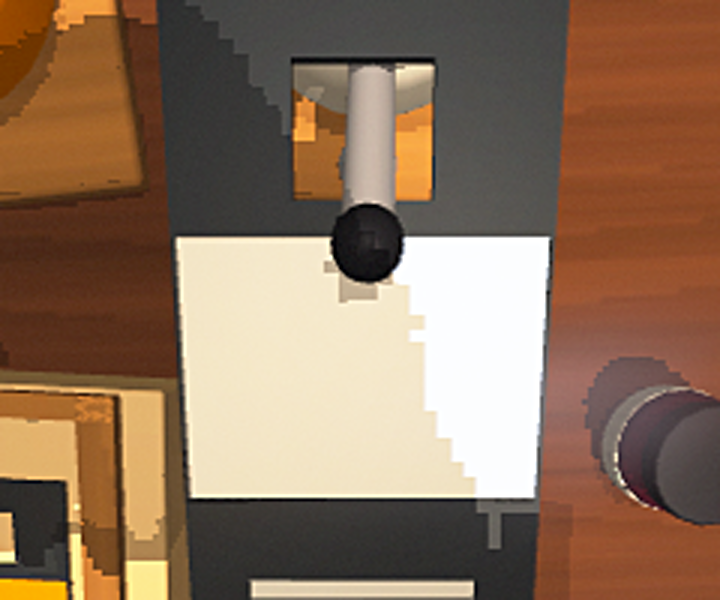

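View pics/s8.png

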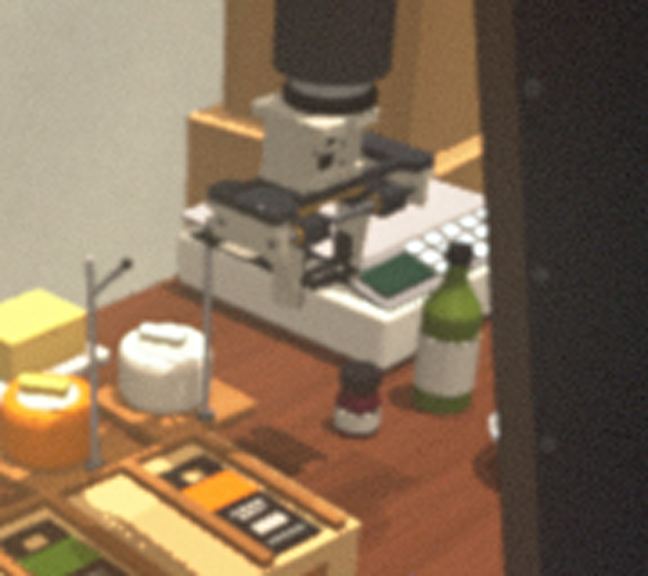

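```bash
python3 -m handwheel '[0,0,0,0, 0,0,0,0, 0.9,0.1,0,0, 1.9,0.2,0,0, 2.8,0.4,0,0, 3.7,0.7,0,0, 4.6,1.1,0,0, 5.4,1.4,0,0, 5.4,1.4,0,0, 5.4,1.4,0,0]' 5 4
python3 - <<'E'
from h import *
from plant import cams
c=cams.capture("wrist");save(c,"w9")
c=cams.capture("side");save(c,"s9",(260,60,440,220),3.6)
E
```

```text
time_s: 18.6
tcp_pos: [0.5598, -0.2163, 0.1425]
eef_rot: [-95.8, 90.0, 172.2]
contact_force: [-1.6, 0.1, -1.6]
gripper_width: 0.0561
```

View pics/w9.png

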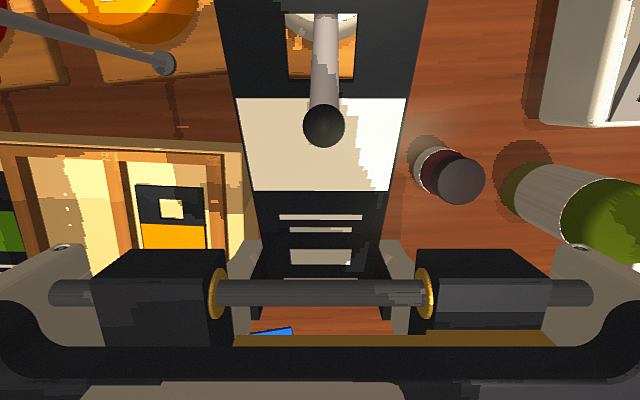

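View pics/s9.png

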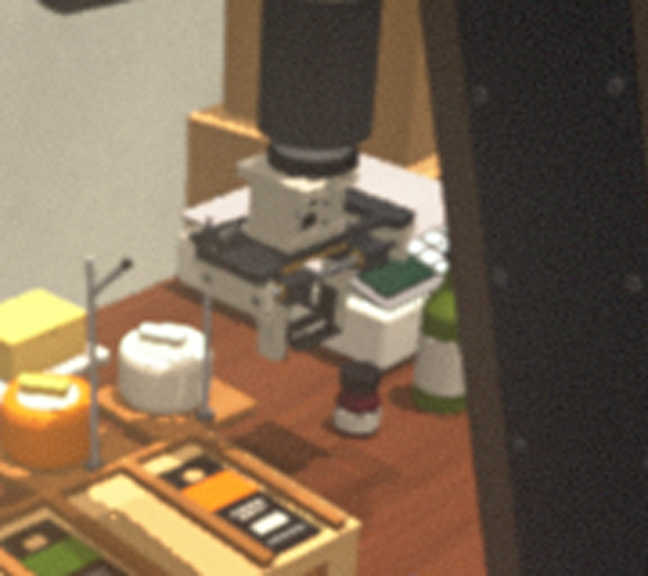

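```bash
python3 -m handwheel '[0,0,0,0,0,0,0,0,0,0,0,0,0,0,0,0,0,0,0,0,0,-2,0,0,0,-5,0,0,-4,-7,0,0,-8,-7,0,0,-12,-7,0,0]' 7.4 40
python3 - <<'E'
from h import *
from plant import cams
c=cams.capture("wrist");save(c,"w10")
c=cams.capture("side");save(c,"s10",(260,60,440,220),3.6)
s,M,p=tool(); print(p,s["contact_force"])
E
```

```text
time_s: 19.95
tcp_pos: [0.4897, -0.2138, 0.2641]
eef_rot: [86.2, 90.0, -5.8]
contact_force: [0.5, -0.3, -0.6]
gripper_width: 0.0741
[ 0.49225737 -0.21453291  0.26765899] [ 0.49181562  0.50834638 -0.87420021]
```

View pics/w10.png

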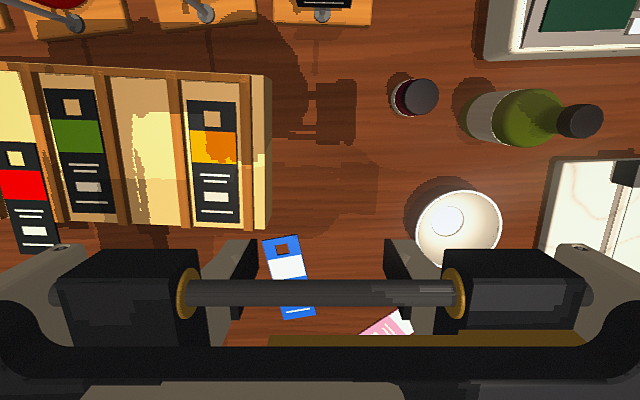

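View pics/s10.png

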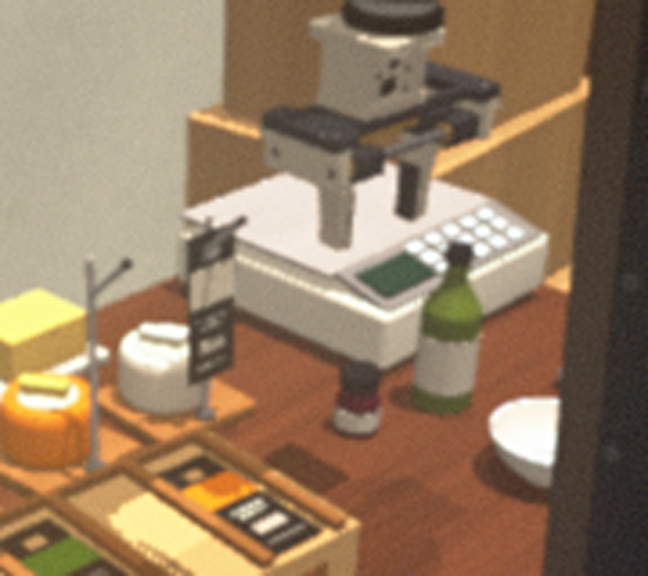

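Run:
```python
from h import *
s,M,p=tool(); print(p,rel([0.42,0.166,0.2],M,p),turn_to(-3,M))
```

```text
[ 0.49225737 -0.21453291  0.26765899] [  6.63  -8.59 -37.79] (np.float64(-1.971103000509823), np.float64(1.028896999490172))
```

```bash
python3 -m handwheel '[0,-1,-6,1, 0,-8.6,-12,1, 0,-8.6,-18,1, 0,-8.6,-24,1, 0,-8.6,-30,1, 0,-8.6,-36,1, 3,-8.6,-37.8,1, 6.6,-8.6,-37.8,1, 6.6,-8.6,-37.8,1, 6.6,-8.6,-37.8,1]'
python3 - <<'E'
from h import *
from plant import cams
c=cams.capture("wrist");save(c,"w11")
c=cams.capture("side");save(c,"s11",(150,80,370,270),3.2)
s,M,p=tool(); print(p,s["contact_force"])
E
```

```text
time_s: 21.3
tcp_pos: [0.418, 0.167, 0.1978]
eef_rot: [107.9, 89.9, 14.9]
contact_force: [0.2, 0.5, 0.7]
gripper_width: 0.0739
[0.41821975 0.16711112 0.19814026] [ 0.42938404 -0.81503808 -0.66897796]
```

View pics/w11.png

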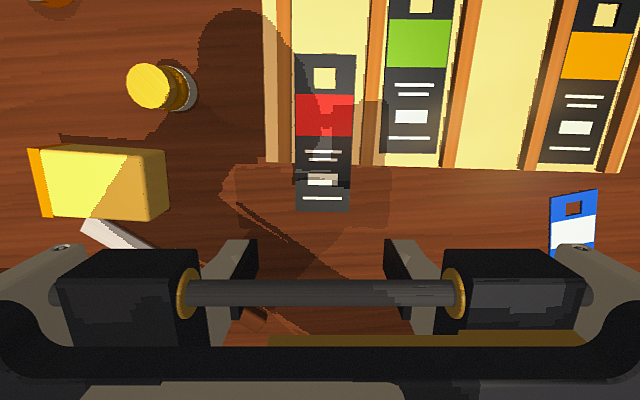

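View pics/s11.png

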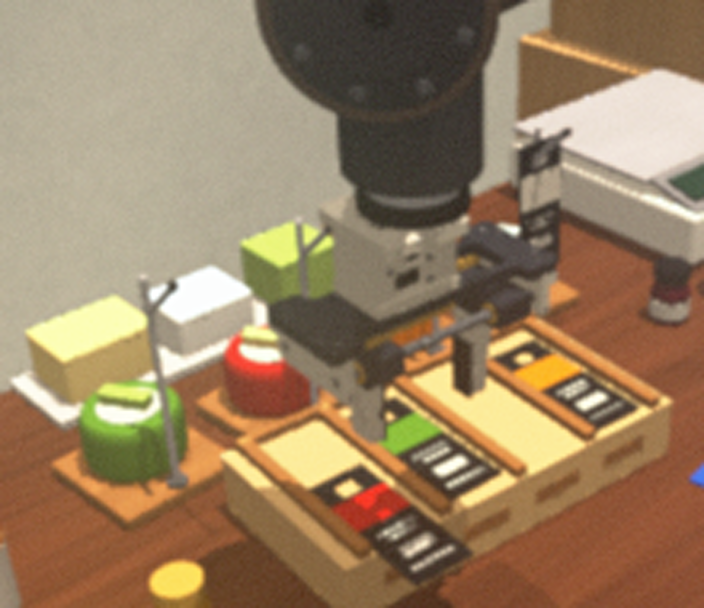

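Red sign in the wrist image: corners about (294,54),(355,54),(349,211),(296,212), slot (325,78). White hangs fine.

```bash
cat > sign.py <<'E'
import sys
from h import *
from plant import cams
c=cams.capture("wrist"); s,M,p=tool()
a=np.array(list(map(float,sys.argv[1:9]))).reshape(4,2)  # TL TR BR BL
q=ray(c,a,.063); far=(q[0]+q[1])/2; near=(q[2]+q[3])/2; d=far-near; h=np.degrees(np.arctan2(d[1],d[0])); L=np.linalg.norm(d)
g=near+d/L*.022; g[2]=.0425
print("near",near.round(4),"far",far.round(4),"L",L.round(4),"edge x",(0.4498+(near[1]-.2208)*.0853).round(4),"grasp",g.round(4),"rel",rel(g,M,p),"turn",turn_to(h,M))
E
python3 sign.py 294 54 355 54 349 211 296 212
```

```text
near [0.3968 0.1664 0.063 ] far [0.5459 0.1569 0.063 ] L 0.1494 edge x 0.4452 grasp [0.4187 0.165  0.0425] rel [15.56  0.04  0.24] turn (np.float64(-3.0437294420067147), np.float64(0.5920216281113255))
```

```bash
python3 -m handwheel '[3,0,0.2,0.5, 7,0,0.2,0.5, 11,0,0.2,0.5, 13,0,0.2,0.5, 14.5,0,0.2,0.5, 15.6,0,0.2,0.5, 15.6,0,0.2,0.5, 15.6,0,0.2,0.5, 15.6,0,0.2,0.5, 15.6,0,0.2,0.5]' ; python3 -m handwheel '[0,0,0,0,0,0,0,0,0,0,0,0,0,0,0,0,0,0,0,0,0,0,0,0,0,0,0,0,0,0,0,0,0,0,0,0,0,0,0,0]' 5 40
python3 - <<'E'
from h import *
from plant import cams
c=cams.capture("wrist");save(c,"w12")
E
```

```text
time_s: 22.7
tcp_pos: [0.4175, 0.1652, 0.041]
eef_rot: [139.3, 89.9, 45.8]
contact_force: [-0.5, -0.3, -0.5]
gripper_width: 0.0739
time_s: 23.95
tcp_pos: [0.4173, 0.165, 0.0406]
eef_rot: [134.0, 90.0, 40.5]
contact_force: [-0.3, 0.3, 1.1]
gripper_width: 0.0542
```

View pics/w12.png

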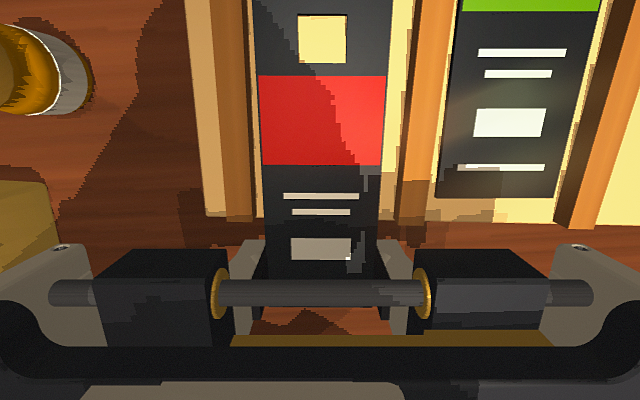

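Run:
```python
from h import *
from plant import cams
c=cams.capture("wrist"); s,M,p=tool()
m=ray(c,[(298,14),(346,14),(347,63),(299,63)],.063).mean(0); r=rel(m,M,p); print(r)
h=np.radians(4); y=r[1]/100
t=np.array([0.6369-y*np.cos(h),.0727-y*np.sin(h),.245]); print(t,rel(t,M,p),turn_to(4,M))
```

```text
[-2.24 10.87  0.09]
[0.52846479 0.06511747 0.245     ] [-20.44  11.71   9.29] (np.float64(-3.5050130985641372), np.float64(-7.505013098564149))
```

```bash
python3 -m handwheel '[-2,0,0,0, -6,0,0,0, -11,0,0,0, -16,0,0,0, -20.4,0,0,-2, -20.4,3,2,-4, -20.4,6,5,-6, -20.4,9,8,-7.5, -20.4,11.5,9.3,-7.5, -20.4,11.7,9.3,-7.5]'; python3 -m handwheel '[0,0,0,0,0,0,0,0,0,0,0,0,0,0,0,0,0,0,0,0,0,0,0,0,0,0,0,0,0,0,0,0,0,0,0,0,0,0,0,0]'
python3 - <<'E'
from h import *
from plant import cams
c=cams.capture("wrist");save(c,"w13")
E
```

```text
time_s: 25.3
tcp_pos: [0.5291, 0.0639, 0.2436]
eef_rot: [-68.9, 89.9, -155.0]
contact_force: [-0.4, 0.4, -1.5]
gripper_width: 0.0547
time_s: 26.55
tcp_pos: [0.5284, 0.065, 0.2445]
eef_rot: [-111.5, 90.0, 162.5]
contact_force: [-0.3, 0.1, -1.1]
gripper_width: 0.0546
```

View pics/w13.png

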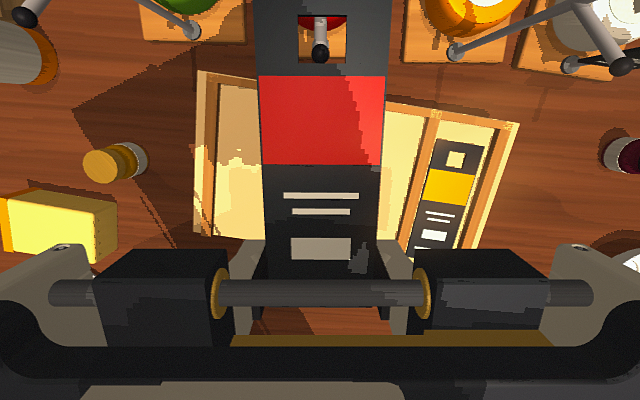

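```bash
python3 ball.py 320 53 10.87
```

```text
tcp [0.5284 0.065  0.2446] ball [0.6372 0.0727 0.232 ] slot [0.6368 0.0725 0.265 ] move cm to put slot on ball (tool) [ 3.3   0.04 -0.02]
```

```bash
python3 -m handwheel '[0.5,0,0,0, 1.5,0,0,0, 2.5,0,0,0, 3.4,0.1,0,0, 3.8,0.5,0,0, 4.2,0.9,0,0, 4.6,1.2,0,0, 5.0,1.5,0,0, 5.0,1.5,0,0, 5.0,1.5,0,0]'; python3 -m handwheel '[0,0,0,0, 0,0,0,0, 0.9,0.1,0,0, 1.9,0.2,0,0, 2.8,0.4,0,0, 3.7,0.7,0,0, 4.6,1.1,0,0, 5.4,1.4,0,0, 5.4,1.4,0,0, 5.4,1.4,0,0]' 5 4
python3 - <<'E'
from h import *
from plant import cams
c=cams.capture("wrist");save(c,"w14")
c=cams.capture("side");save(c,"s14",(150,80,370,270),3.2)
E
```

```text
time_s: 27.9
tcp_pos: [0.5433, 0.066, 0.1947]
eef_rot: [70.2, 90.0, -15.8]
contact_force: [-0.7, 0.6, -1.2]
gripper_width: 0.0544
time_s: 29.15
tcp_pos: [0.5572, 0.0669, 0.1406]
eef_rot: [-73.1, 90.0, -159.1]
contact_force: [-0.3, -0.6, -0.4]
gripper_width: 0.056
```

View pics/w14.png

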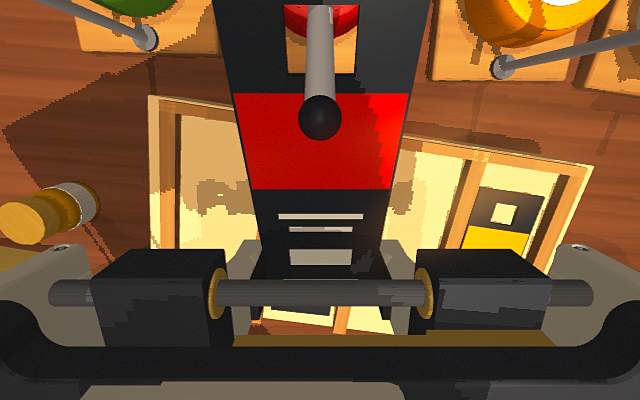

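View pics/s14.png

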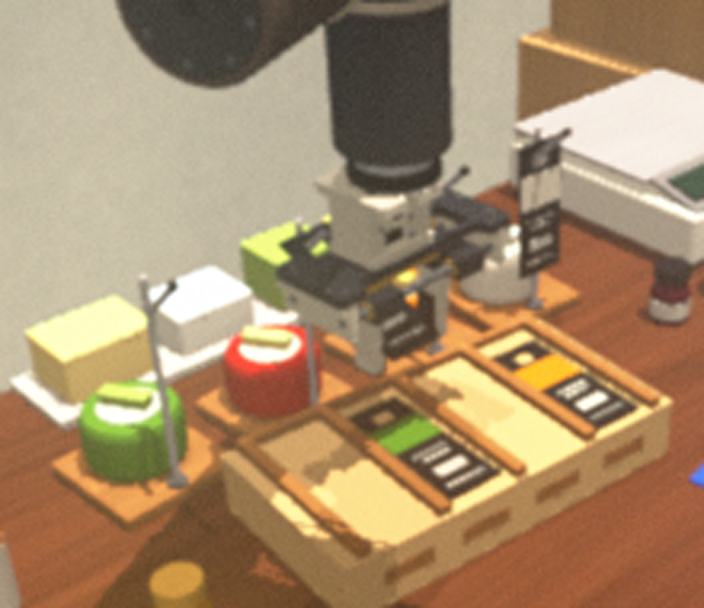

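```bash
python3 -m handwheel '[0,0,0,0,0,0,0,0,0,0,0,0,0,0,0,0,0,0,0,0,0,-2,0,0,0,-5,0,0,-4,-6,0,3,-5,-6,0,6,-5,-6,0,9]' 7.4 40
python3 - <<'E'
from h import *
from plant import cams
c=cams.capture("side");save(c,"s15",(150,80,370,270),3.2)
c=cams.capture("wrist");save(c,"w15")
s,M,p=tool(); print(p,rel([.53,.0755,.075],M,p),turn_to(-4.9,M))
E
```

```text
time_s: 30.5
tcp_pos: [0.498, 0.0632, 0.192]
eef_rot: [121.6, 89.8, 26.5]
contact_force: [0.2, 0.5, -1.9]
gripper_width: 0.0741
[0.49745582 0.06288975 0.19091683] [11.59  3.12 -1.54] (np.float64(-5.040788073292038), np.float64(-0.14078807329204324))
```

View pics/s15.png

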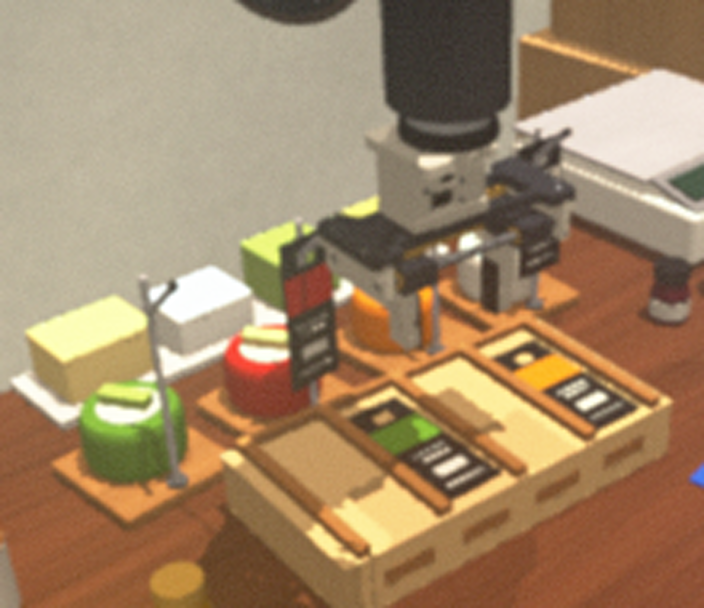

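View pics/w15.png

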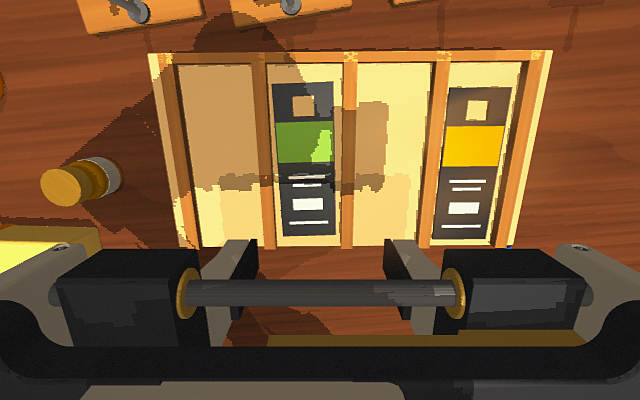

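```bash
python3 -m handwheel '[2,1,-1.5,0, 4,2.6,-1.5,0, 4,2.6,-1.5,0, 4,2.6,-1.5,0, 6,2.6,-1.5,0, 9,2.6,-1.5,0, 11.5,2.6,-1.5,0, 11.5,2.6,-1.5,0, 11.5,2.6,-1.5,0, 11.5,2.6,-1.5,0]' 0 40
```

```text
time_s: 31.85
tcp_pos: [0.5254, 0.0759, 0.077]
eef_rot: [120.9, 89.9, 25.9]
contact_force: [0.1, 0.3, 0.7]
gripper_width: 0.0005
```

```bash
python3 -m handwheel '[0.9,0,0,0, 1.3,0,0,0, 1.6,0,0,0, 1.6,0,0,0, 1.6,-1.0,0,0, 1.6,-2.0,0,0, 1.6,-3.2,0,0, 1.6,-4.4,0,0, 1.6,-5.6,0,0, 1.6,-6.3,0,0]'; python3 -m handwheel '[0,0,0,0, -4,0,0,0, -8,0,0,0, -12,-2,0,0, -13.5,-4,0,0, -13.5,-6,0,0, -13.5,-6,0,0, -13.5,-6,0,0,-13.5,-6,0,0,-13.5,-6,0,0]' 7.4;  python3 - <<'E'
from h import *
from plant import cams
c=cams.capture("wrist");save(c,"w16")
c=cams.capture("top");save(c,"t16",(225,60,435,210),3.8)
s,M,p=tool(); print(p)
E
```

```text
time_s: 33.1
tcp_pos: [0.4683, 0.0839, 0.0632]
eef_rot: [115.2, 89.2, 20.4]
contact_force: [12.0, -1.2, 15.2]
gripper_width: 0.0007
time_s: 34.35
tcp_pos: [0.4023, 0.0861, 0.1941]
eef_rot: [-42.6, 89.9, -137.6]
contact_force: [-0.0, -1.0, -0.1]
gripper_width: 0.0738
[0.402262   0.08613352 0.19426794]
```

View pics/w16.png

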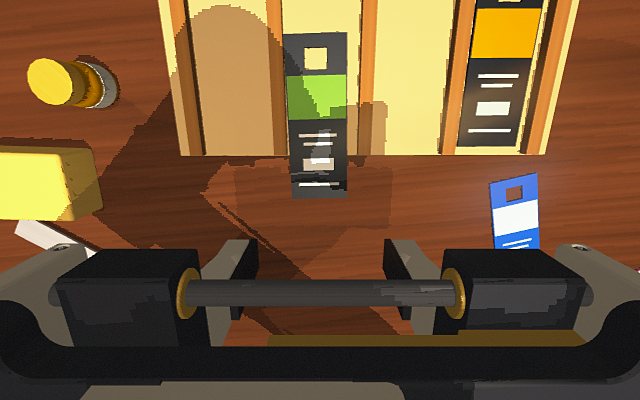

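View pics/t16.png

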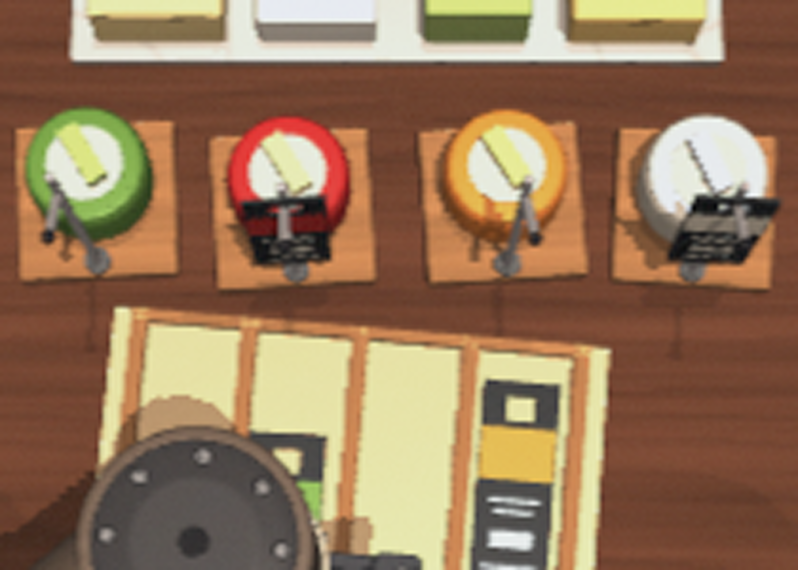

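```bash
python3 sign.py 286 34 346 32 347 196 291 197
```

```text
near [0.3982 0.0879 0.063 ] far [0.5455 0.0773 0.063 ] L 0.1477 edge x 0.4385 grasp [0.4201 0.0863 0.0425] rel [15.18  1.79 -0.18] turn (np.float64(-5.0214837463204605), np.float64(-0.8961655272475184))
```

```bash
python3 -m handwheel '[3,1.6,-0.2,-0.9, 7,1.6,-0.2,-0.9, 11,1.6,-0.2,-0.9, 13,1.6,-0.2,-0.9, 14.2,1.6,-0.2,-0.9, 15.1,1.6,-0.2,-0.9, 15.1,1.6,-0.2,-0.9, 15.1,1.6,-0.2,-0.9, 15.1,1.6,-0.2,-0.9, 15.1,1.6,-0.2,-0.9]' ; python3 -m handwheel '[0,0,0,0,0,0,0,0,0,0,0,0,0,0,0,0,0,0,0,0,0,0,0,0,0,0,0,0,0,0,0,0,0,0,0,0,0,0,0,0]' 5 40
python3 - <<'E'
from h import *
from plant import cams
c=cams.capture("wrist");save(c,"w17")
E
```

```text
time_s: 35.75
tcp_pos: [0.4185, 0.087, 0.044]
eef_rot: [130.6, 89.9, 36.5]
contact_force: [0.2, -0.2, 0.8]
gripper_width: 0.0741
time_s: 37.0
tcp_pos: [0.4182, 0.0868, 0.0436]
eef_rot: [-48.8, 90.0, -143.0]
contact_force: [0.1, 0.4, 0.3]
gripper_width: 0.0546
```

View pics/w17.png

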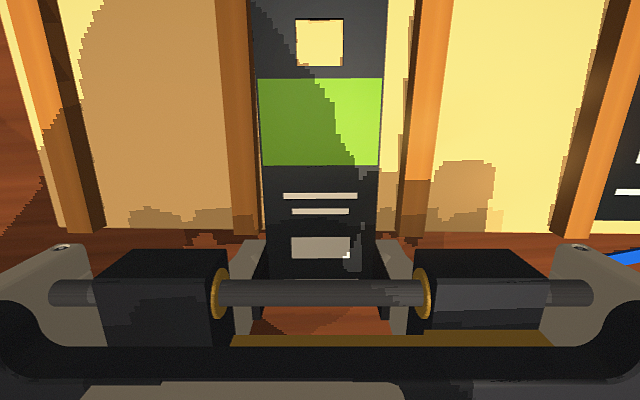

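Run:
```python
from h import *
from plant import cams
c=cams.capture("wrist"); s,M,p=tool()
m=ray(c,[(295,19),(343,19),(344,67),(296,66)],.063).mean(0); r=rel(m,M,p); print(r)
h=np.radians(2); y=r[1]/100
t=np.array([0.643-y*np.cos(h),.2235-y*np.sin(h),.245]); print(t,rel(t,M,p),turn_to(2,M))
```

```text
[-1.94 10.77 -0.03]
[0.53536561 0.21974132 0.245     ] [-20.14  10.73 -14.1 ] (np.float64(-4.1034085000908265), np.float64(-6.103408500090836))
```

```bash
python3 -m handwheel '[-2,0,0,0, -6,0,0,0, -11,0,0,0, -16,0,0,0, -20.1,0,-1,-2, -20.1,3,-4,-4, -20.1,6,-8,-6, -20.1,9,-12,-6.1, -20.1,10.7,-14.1,-6.1, -20.1,10.7,-14.1,-6.1]'; python3 -m handwheel '[0,0,0,0,0,0,0,0,0,0,0,0,0,0,0,0,0,0,0,0,0,0,0,0,0,0,0,0,0,0,0,0,0,0,0,0,0,0,0,0]'
python3 - <<'E'
from h import *
from plant import cams
c=cams.capture("wrist");save(c,"w18")
E
```

```text
time_s: 38.35
tcp_pos: [0.5356, 0.2209, 0.243]
eef_rot: [-57.1, 89.9, -145.1]
contact_force: [-0.0, -0.4, -1.4]
gripper_width: 0.0547
time_s: 39.6
tcp_pos: [0.5351, 0.2198, 0.2446]
eef_rot: [91.7, 90.0, 3.7]
contact_force: [0.0, -0.2, -0.9]
gripper_width: 0.0548
```

View pics/w18.png

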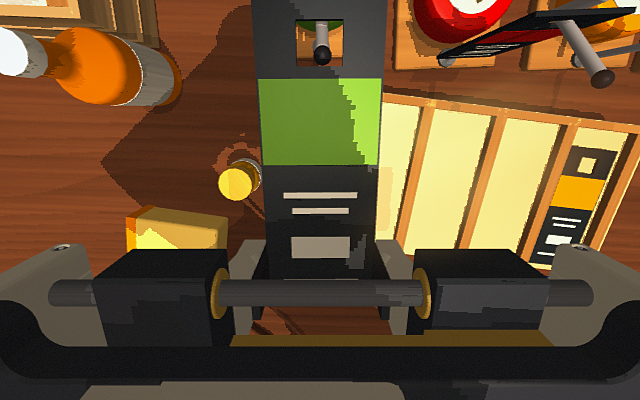

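```bash
python3 ball.py 322 54 10.77
```

```text
tcp [0.535  0.2198 0.2446] ball [0.6436 0.2227 0.232 ] slot [0.6427 0.2236 0.265 ] move cm to put slot on ball (tool) [3.3  0.09 0.09]
```

```bash
python3 -m handwheel '[0.5,0.1,0.1,0, 1.5,0.1,0.1,0, 2.4,0.1,0.1,0, 3.2,0.1,0.1,0, 3.6,0.5,0.1,0, 4.0,0.9,0.1,0, 4.4,1.3,0.1,0, 4.7,1.6,0.1,0, 4.7,1.6,0.1,0, 4.7,1.6,0.1,0]'; python3 -m handwheel '[0,0,0,0, 0,0,0,0, 0.9,0.1,0,0, 1.9,0.2,0,0, 2.8,0.4,0,0, 3.7,0.7,0,0, 4.6,1.1,0,0, 5.4,1.4,0,0, 5.4,1.4,0,0, 5.4,1.4,0,0]' 5 4
python3 - <<'E'
from h import *
from plant import cams
c=cams.capture("wrist");save(c,"w19")
E
```

```text
time_s: 40.95
tcp_pos: [0.5511, 0.2193, 0.1977]
eef_rot: [112.6, 90.0, 24.6]
contact_force: [-0.2, 0.6, -0.2]
gripper_width: 0.0543
time_s: 42.2
tcp_pos: [0.5649, 0.2197, 0.1435]
eef_rot: [-68.3, 90.0, -156.3]
contact_force: [-1.5, -0.4, -1.3]
gripper_width: 0.0564
```

View pics/w19.png

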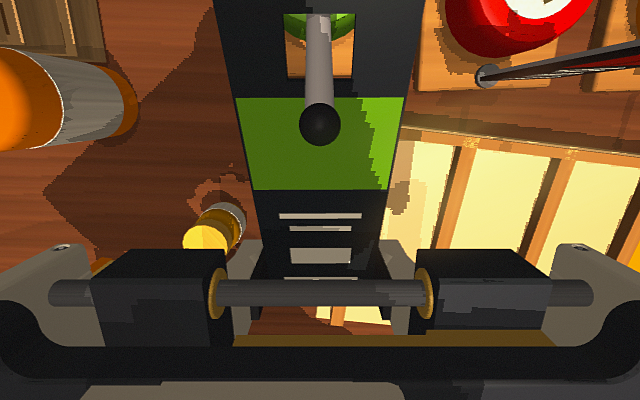

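```bash
python3 -m handwheel '[0,0,0,0,0,0,0,0,0,0,0,0,0,0,0,0,0,0,0,0,0,-2,0,0,0,-5,0,0,-4,-6,0,3,-6,-6,0,6,-8,-6,0,7]' 7.4 40
python3 - <<'E'
from h import *
from plant import cams
c=cams.capture("side");save(c,"s20",(150,80,370,270),3.2)
s,M,p=tool(); print(p,rel([.512,-.083,.075],M,p),turn_to(-4.9,M))
E
```

```text
time_s: 43.5
tcp_pos: [0.505, 0.2179, 0.2247]
eef_rot: [137.3, 89.9, 42.3]
contact_force: [0.5, 1.0, 0.1]
gripper_width: 0.0741
[0.50625388 0.21841784 0.22744594] [15.18  3.17 30.01] (np.float64(-5.049196834744747), np.float64(-0.14919683474474255))
```

View pics/s20.png

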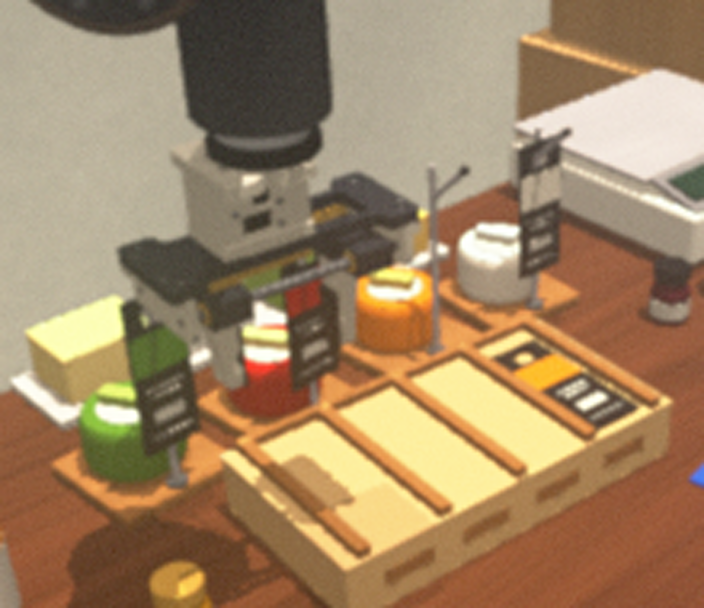

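```bash
python3 -m handwheel '[0,0,5,0, 0,1,11,0, 0,2,17,0, 0,3.2,23,0, 0,3.2,29,0, 4,3.2,30,0, 9,3.2,30,0, 13,3.2,30,0, 15,3.2,30,0, 15,3.2,30,0]' 0 40
python3 - <<'E'
from h import *
s,M,p=tool(); print(rel([.512,-.083,.0612],M,p),turn_to(-4.9,M))
E
```

```text
time_s: 44.8
tcp_pos: [0.5096, -0.0842, 0.0721]
eef_rot: [-74.0, 89.8, -169.0]
contact_force: [-0.9, -0.6, 0.0]
gripper_width: 0.0005
[ 1.09  0.23 -0.14] (np.float64(-5.0123870402418715), np.float64(-0.1123870402418845))
```

```bash
python3 -m handwheel '[0.7,0,0,0, 1.1,0,0,0, 1.3,0,0,0, 1.3,0,0,0, 1.3,-1.0,0,0, 1.3,-2.0,0,0, 1.3,-3.0,0,0, 1.3,-4.2,0,0, 1.3,-5.2,0,0, 1.3,-5.8,0,0]'; python3 -m handwheel '[0,0,0,0, -4,0,0,0, -8,0,0,0, -12,-2,0,0, -13.5,-4,0,0, -13.5,-5,0,0, -13.5,-5,0,0, -13.5,-5,0,0,-13.5,-5,0,0,-13.5,-5,0,0]' 7.4;  python3 - <<'E'
from h import *
from plant import cams
c=cams.capture("wrist");save(c,"w21")
c=cams.capture("top");save(c,"t21",(225,60,435,210),3.8)
s,M,p=tool(); print(p)
E
```

```text
time_s: 46.05
tcp_pos: [0.4574, -0.0781, 0.0633]
eef_rot: [100.7, 89.5, 5.9]
contact_force: [5.4, 0.2, 7.0]
gripper_width: 0.0006
time_s: 47.3
tcp_pos: [0.4034, -0.0745, 0.1951]
eef_rot: [-66.4, 89.9, -161.4]
contact_force: [0.1, 0.6, -0.5]
gripper_width: 0.0739
[ 0.40332412 -0.07451802  0.19526649]
```

View pics/w21.png

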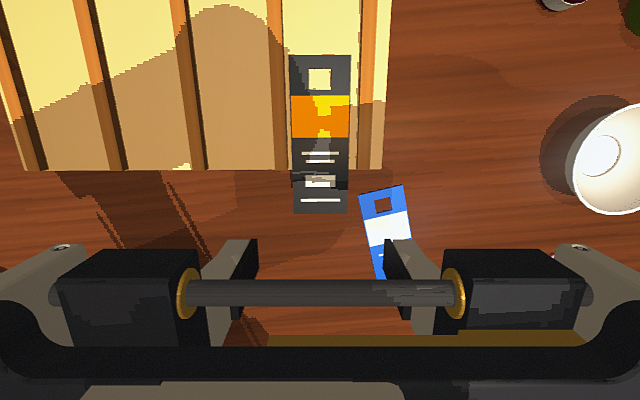

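View pics/t21.png

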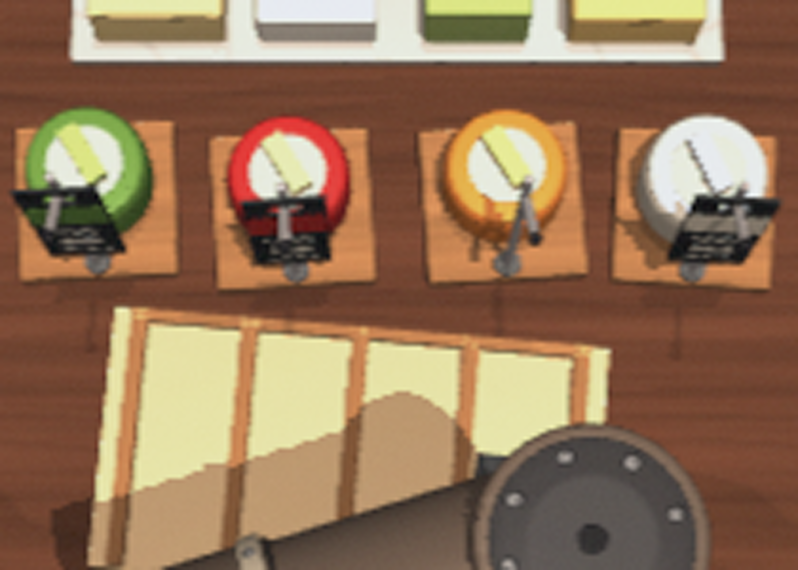

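```bash
python3 sign.py 289 55 351 55 347 213 293 213
```

```text
near [ 0.381  -0.0721  0.063 ] far [ 0.5292 -0.0853  0.063 ] L 0.1487 edge x 0.4248 grasp [ 0.4029 -0.0741  0.0425] rel [15.28 -0.03 -0.05] turn (np.float64(-5.008949972403335), np.float64(0.05563537762213855))
```

```bash
python3 -m handwheel '[3,0,0,0, 7,0,0,0, 11,0,0,0, 13,0,0,0, 14.3,0,0,0, 15.3,0,0,0, 15.3,0,0,0, 15.3,0,0,0, 15.3,0,0,0, 15.3,0,0,0]' ; python3 -m handwheel '[0,0,0,0,0,0,0,0,0,0,0,0,0,0,0,0,0,0,0,0,0,0,0,0,0,0,0,0,0,0,0,0,0,0,0,0,0,0,0,0]' 5 40
python3 - <<'E'
from h import *
from plant import cams
c=cams.capture("wrist");save(c,"w22")
E
```

```text
time_s: 48.7
tcp_pos: [0.4035, -0.0744, 0.043]
eef_rot: [111.8, 89.9, 16.8]
contact_force: [0.1, 0.1, 0.2]
gripper_width: 0.0743
time_s: 49.95
tcp_pos: [0.4033, -0.0745, 0.0426]
eef_rot: [99.0, 90.0, 4.0]
contact_force: [-0.0, -0.5, 1.3]
gripper_width: 0.0544
```

View pics/w22.png

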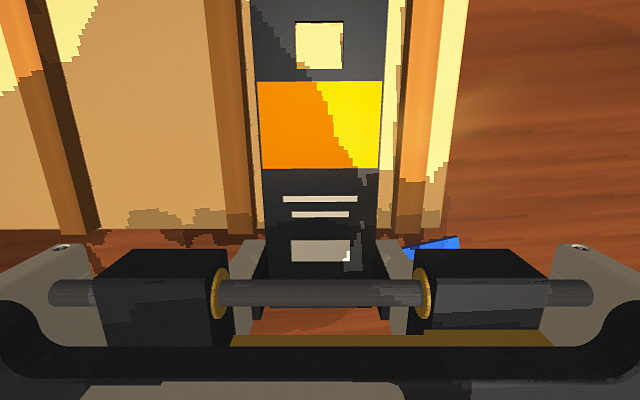

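Run:
```python
from h import *
from plant import cams
c=cams.capture("wrist"); s,M,p=tool()
m=ray(c,[(294,22),(342,22),(343,69),(295,69)],.063).mean(0); r=rel(m,M,p); print(r)
h=np.radians(4); y=r[1]/100
t=np.array([0.6433-y*np.cos(h),-.086-y*np.sin(h),.245]); print(t,rel(t,M,p),turn_to(4,M))
```

```text
[-2.04 10.65 -0.08]
[ 0.53705943 -0.09342906  0.245     ] [-20.24  13.5    0.72] (np.float64(-5.004048906709084), np.float64(-9.004048906709073))
```

```bash
python3 -m handwheel '[-2,0,0,0, -6,0,0,0, -11,0,0,0, -16,0,0,0, -20.2,0,0,-2, -20.2,4,0.2,-4, -20.2,8,0.5,-6, -20.2,12,0.7,-9, -20.2,13.5,0.7,-9, -20.2,13.5,0.7,-9]'; python3 -m handwheel '[0,0,0,0,0,0,0,0,0,0,0,0,0,0,0,0,0,0,0,0,0,0,0,0,0,0,0,0,0,0,0,0,0,0,0,0,0,0,0,0]'
python3 - <<'E'
from h import *
from plant import cams
c=cams.capture("wrist");save(c,"w23")
E
```

```text
time_s: 51.3
tcp_pos: [0.5371, -0.0933, 0.2435]
eef_rot: [-90.3, 89.9, -176.3]
contact_force: [-0.3, 0.8, -0.0]
gripper_width: 0.0544
time_s: 52.55
tcp_pos: [0.5371, -0.0932, 0.2445]
eef_rot: [-59.3, 90.0, -145.3]
contact_force: [-0.0, 0.3, -0.8]
gripper_width: 0.0547
```

View pics/w23.png

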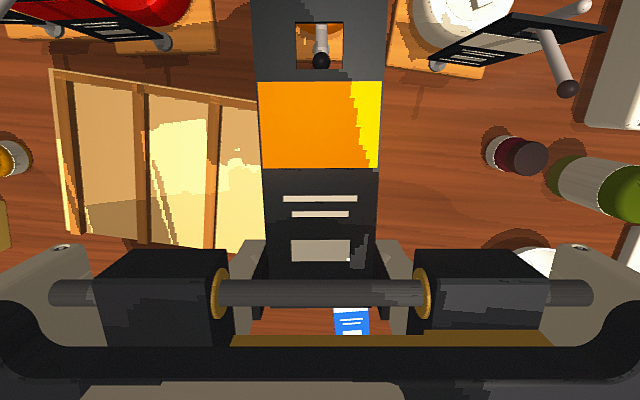

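```bash
python3 ball.py 320 60 10.65
```

```text
tcp [ 0.5371 -0.0932  0.2446] ball [ 0.6426 -0.0857  0.232 ] slot [ 0.6433 -0.0858  0.265 ] move cm to put slot on ball (tool) [ 3.3  -0.07 -0.02]
```

```bash
python3 -m handwheel '[0.5,-0.1,0,0, 1.5,-0.1,0,0, 2.4,-0.1,0,0, 3.3,-0.1,0,0, 3.7,0.3,0,0, 4.1,0.7,0,0, 4.5,1.1,0,0, 4.8,1.4,0,0, 4.8,1.4,0,0, 4.8,1.4,0,0]'; python3 -m handwheel '[0,0,0,0, 0,0,0,0, 0.9,0.1,0,0, 1.9,0.2,0,0, 2.8,0.4,0,0, 3.7,0.7,0,0, 4.6,1.1,0,0, 5.4,1.4,0,0, 5.4,1.4,0,0, 5.4,1.4,0,0]' 5 4
python3 - <<'E'
from h import *
from plant import cams
c=cams.capture("wrist");save(c,"w24")
E
```

```text
time_s: 53.9
tcp_pos: [0.5511, -0.0923, 0.1967]
eef_rot: [65.2, 90.0, -20.8]
contact_force: [-0.5, 0.7, -0.7]
gripper_width: 0.0543
time_s: 55.15
tcp_pos: [0.5648, -0.0913, 0.1425]
eef_rot: [-88.8, 90.0, -174.8]
contact_force: [-1.3, 0.1, -0.4]
gripper_width: 0.056
```

View pics/w24.png

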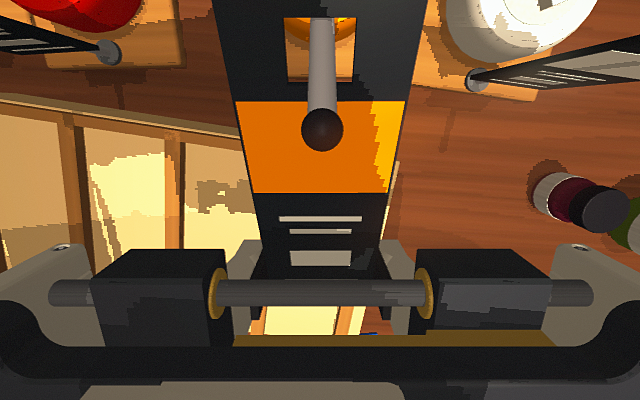

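Release, back off and up, and wait a moment for settling (and any knock).

```bash
python3 -m handwheel '[0,0,0,0,0,0,0,0,0,0,0,0,0,0,0,0,0,0,0,0,0,-2,0,0,0,-5,0,0,-4,-8,0,0,-8,-12,0,0,-12,-14,0,0]' 7.4 40;  python3 -m handwheel '[-5,0,15,0,-5,0,15,0,-5,0,15,0,-5,0,15,0,-5,0,15,0,-5,0,15,0,-5,0,15,0,-5,0,15,0,-5,0,15,0,-5,0,15,0]'; python3 -m handwheel '[0,0,0,0,0,0,0,0,0,0,0,0,0,0,0,0,0,0,0,0,0,0,0,0,0,0,0,0,0,0,0,0,0,0,0,0,0,0,0,0]'
python3 - <<'E'
from h import *
from plant import cams
c=cams.capture("side");save(c,"s25",(150,80,370,270),3.2)
c=cams.capture("top");save(c,"t25")
c=cams.capture("wrist");save(c,"w25")
E
```

```text
time_s: 56.45
tcp_pos: [0.4235, -0.1012, 0.2639]
eef_rot: [135.1, 90.0, 49.1]
contact_force: [0.9, -0.1, 1.6]
gripper_width: 0.0742
time_s: 57.7
tcp_pos: [0.4358, -0.2506, 0.3126]
eef_rot: [145.6, 90.0, 59.6]
contact_force: [-0.4, 0.2, -0.6]
gripper_width: 0.0742
time_s: 58.95
tcp_pos: [0.4358, -0.2507, 0.3126]
eef_rot: [29.1, 90.0, -56.9]
contact_force: [-0.2, 0.7, -0.2]
gripper_width: 0.0742
```

View pics/s25.png

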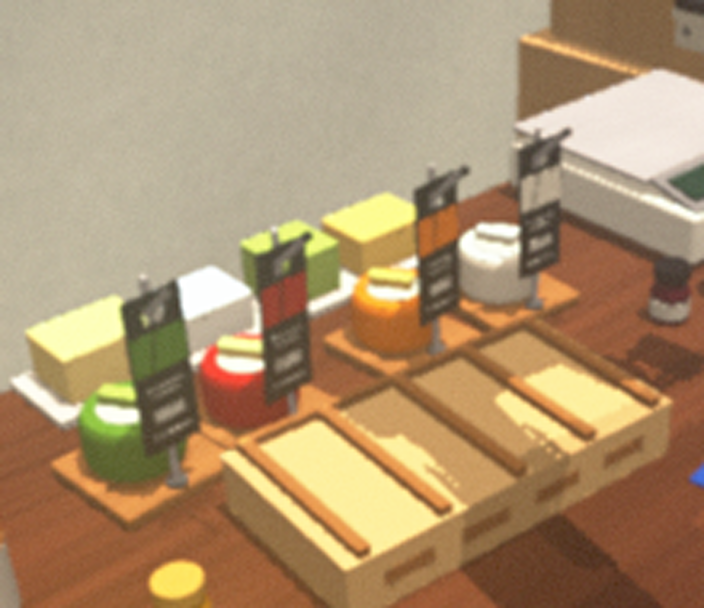

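View pics/t25.png

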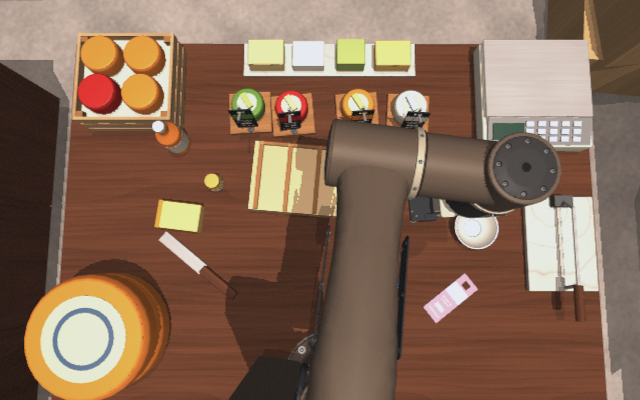

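Run:
```python
from h import *
from plant import cams
c=cams.capture("top");save(c,"t26",(220,80,440,140),3.6)
s=cams.capture("side");save(s,"s26",(180,120,335,220),5)
```

```text
(no output)
```

View pics/t26.png

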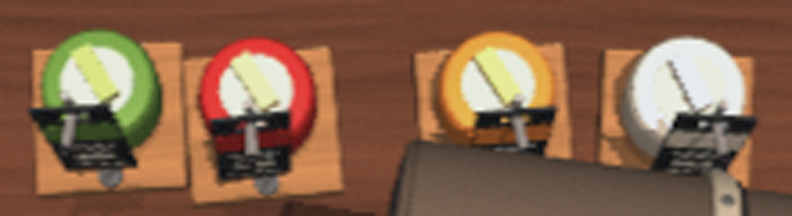

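View pics/s26.png

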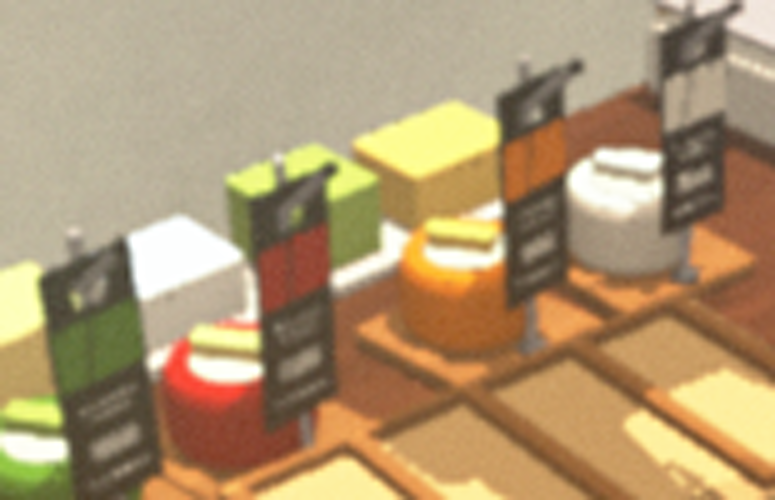

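```bash
python3 -c "
from plant import workorder; print(workorder.close_job())"
```

```text
the job is handed in; nothing more can be done
None
```

All four price signs (white, red, green and orange) now hang on the hooks of the displays with their colours. I handed the job in at about 59 s and got no verdict back, as expected.

- **Method:** I pressed each sign with the closed fingertips and dragged it 40–48 mm over the rack's front edge. I then gripped it by its side edges, lowered the slot over the hook's ball and tilted the sign down before letting go.
- **Last checks, top and side pictures:**
  - All four signs hang straight, slot end up, with the marked face towards the robot and each rod through its slot.
  - The displays are upright, the other items look unmoved, and the gripper is clear of everything.
- **Red display:** it was knocked about 2–3 cm towards the robot's left late in the run, when the arm was not near it. It stayed upright and its sign still hangs, so I left it.
- **Not measured:** I judged the final slot-to-rest-point distances and sign angles by eye, not by triangulating them. In the last top picture the arm partly covered the orange and white displays; the side picture showed both in order.

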